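# Change the dropper bottle in the dry-block heater for the one at the back of the rack

### The arm

A 6-joint arm with a two-finger parallel gripper is mounted at the origin on a cart in front of the work surface, level with it; the furniture and walls round the work are solid. World frame = base frame: x ahead of the robot, y to its left, z up, the work surface at z = 0. Lengths are in m, angles in rad, forces in N, time in s.
With the tool pointing down it reaches from about 0.225 to 0.875 m from the base axis. Payload 3.4 kg.
Tool frame: the origin (TCP) lies at the very end of the fingers, on their centre line; the grasp point (between the pads) lies behind it (manip.grasp_offset is the z of the grasp point in the tool frame, in m); z points along the fingers, y is the line along which they close (so a half turn about z gives the same grasp; the last joint's range is limited). The gripper opens to 85 mm and grips with 20 to 120 N. Pads are 22 mm wide; open, the fingers measure 114 mm over their backs; the gripper's body (76 mm by 85 mm) begins 54 mm behind the grasp point. The pads swing forward as they close: fully open they stand 13 mm farther back than shut.
Start: joints at [-1.419, 0.276, 1.505, -0, 1.361, -0.121], TCP at [0.155, -0.554, 0.231] pointing down, gripper open.
Joint ranges: [-2.89, 2.89], [-0.75, 2.08], [0.22, 2.7], [-1.18, 4.32], [0.11, 2.71], [-2.7, 2.7]. Speed limits (rad/s): [2.57, 2.57, 3.14, 3.14, 3.14, 3.14].

### API

Orientations are given as a unit quaternion [w, x, y, z].
In Python, from rig import manip gives the robot as it stands.
- The arm moves only by the shell command python3 -m pendant 'ROWS' [FORCE]. ROWS is JSON, a list of rows, each an object of numbers: "dx", "dy", "dz": the shift along the tool's x, y, z in m; "rx", "ry", "rz": the turn, a rotation vector about the tool's x, y, z in degrees; "hand": the finger opening in m, from 0 to 0.0854. In form: [{"dx": .., "dy": .., "dz": .., "rx": .., "ry": .., "rz": .., "hand": ..}, ...]. A call has 1 to 12 rows; each row shifts and turns the commanded pose from where the row before left it, along the tool's axes as they then stand; what a row does not reach is not made up. A row lasts 1/12 s, in which the tool goes at most 41.7 mm and 7.16 degrees, less where a joint would pass 70% of its speed; a pose out of reach is approached as far as the arm can. A call is refused whole if a number of a shift passes 0.0417 or a number of a turn 7.16, either way. A call with a gripper value outside its range is refused whole. The fingers move at their own pace and stop on an object; FORCE is the grip in N (left out, the last holds). Time passes only in rows, so rows that do not move let the fingers close. It gives the time, the measured TCP pose, the force, the opening and the grip force at its end, in the units of the state.
- manip.get_state(): the state, without advancing time (a new reading comes with each control period).
- manip.get_image(name): name is "scene" or "top"; returns a dict with "frame" (420x560x3 uint8, red, green, blue), "fx", "fy", "cx", "cy" (pixels), "distortion" ([k1, k2, p1, p2, k3] as OpenCV has them; the pictures are not rectified), "position" and "attitude" of the camera in the world. Camera axes: x right, y up, looking along -z (the intrinsics and any distortion apply to the point x, -y, -z); pixel columns grow to the right and rows downward; lengths in m; the calibration is good to about 2 mm. A picture is of the moment at which its call begins. There is no depth.
- manip.sign_off(): hands the job in; it is judged then, once.
The state is a dict: "clock": time; "qpos": joint angles; "qd": joint speeds; "effort": joint torques, N m; "position": TCP position; "ee_rot": TCP orientation; "contact_force": force on the tool from outside, world axes, zero at the start; "moment": the same for the moment, N m; "width": finger opening in m; "gripper_force": force on a finger pad.
Only numpy, scipy, OpenCV 4.12 (cv2) and the standard library are available. Lean on these libraries where they do the work, as an engineer would, in place of code of your own. Each camera call takes 0.05 s, during which the arm holds its last target. There are 200 camera calls.

### The job

The dropper bottle in the heater block is finished: put the fresh one, which stands in a cup at the back of the wooden bottle rack, into the heater's free well, and put the finished one into the cup that this leaves empty. Two tall bottles hem the fresh one in, so first stand both in the steel tray; when the droppers have changed over, put each tall bottle back on the pad it came from. Keep everything upright and leave the nasal spray in its cup.

Things in the scene. Friction and masses are not known exactly. Their poses are not given: they have to be found in the camera images.
- rack: Wooden bottle rack, fixed, 130 (x, away from the robot) x 300 mm (y). Origin on the table under its centre. Board top at z 18 mm with three flush black pads, 72 mm wide, at x -22, y -96, 0, +96: a tall bottle on each. Behind the gaps between them two round cups, 49 mm wide, rim at z 68, with wells 38 mm wide, 20 deep (floor z 48), at x +22, y -48 and +48: fresh dropper and nasal spray.
- heater: Dry-block heater, fixed: white instrument 172 (x) x 150 mm (y), sloping panel with display towards -x, aluminium block on top, its top face at z 62 mm. Origin on the table under it. Two wells in the block, 38 mm wide, 20 mm deep (floor z 42 mm), at x +26 mm: that at y +36 holds the finished dropper bottle, that at y -36 is free.
- tray: Shallow stainless-steel tray, fixed, the side area: 200 mm (its x axis) x 130 mm (y), rim 17 mm high, walls 3 mm thick, floor 2 mm above the table. Origin on the table under its centre, z up. Two tall bottles fit side by side along x, for instance at x -48 and +48 mm, y 0.
- amber_bottle: Amber glass bottle with a white ribbed screw cap, 155 mm tall, body 66 mm wide up to z 86 mm, then sloping in; cap 31 mm wide from z 133 mm to the top. 0.33 kg. Origin at the centre of its foot, z up. Taken from above round the cap.
- brown_jar: Brown glass reagent bottle with a black stopper, 163 mm tall, body 70 mm wide up to z 112 mm, neck 34 mm; black stopper rim 43 mm wide from z 153 mm to the top, seated fast. 0.3 kg. Origin at the centre of its foot, z up. Taken from above round stopper rim and neck.
- clear_jar: Clear glass reagent bottle with a flat glass stopper, 154 mm tall, body 74 mm wide up to z 98 mm, neck 32 mm; stopper rim 45 mm wide from z 144 mm to the top, seated fast. 0.3 kg. Origin at the centre of its foot, z up. Taken from above round stopper rim and neck.
- fresh_dropper: The fresh dropper bottle, in one of the rack's two cups: small, amber, 92 mm tall, body 30 mm wide up to z 46 mm, black collar 19 mm wide from z 55 to 69, black rubber teat above. 0.045 kg. Origin at the centre of its foot, z up. In a well its foot is 20 mm below the cup's rim or block top; take it by the body just under the shoulder.
- spent_dropper: The finished dropper bottle, in the heater well at y +36 mm at the start. Same shape and size as the fresh one: 92 mm tall, body 30 mm wide up to z 46 mm. Origin at the centre of its foot, z up.
- nasal_spray: Slim nasal spray bottle, white pump over a dark body with a green label, 118 mm tall, 29 mm wide, in the rack's other cup. Stays there. Origin at the centre of its foot, z up.
Things that resemble listed ones, but are neither listed nor needed, are in the scene too. Leave any red look-alike of the spent_dropper alone. Leave any red look-alike of the nasal_spray alone.

How it is judged:
By the outcome, as a careful person would: the job done as asked, in the order asked, and still so for the second after the job is handed in, with the robot touching nothing.
It also fails if it takes over 131 s, if anything falls off the work surface, if the arm or the gripper's body presses on something with over 40 N, if the wrist force passes 120 N, or if a joint passes its speed limit or range.

## Working session

There is one attempt and no reset: what is moved stays moved. The work goes in short steps, Python scripts to look and compute and a shell command to move; the robot and the scene stay as the last step left them, time stands still between calls to the robot, and variables do not carry over. Pictures are saved under pics/ and viewed, at most 14 in all, crops included, and the job is handed in when it is done.

```bash
ls; mkdir -p pics; python3 - <<'E'
from rig import manip
import cv2,json
s=manip.get_state(); print({k:(v if not hasattr(v,'tolist') else v.tolist()) for k,v in s.items()}); print(manip.grasp_offset)
for n in("scene","top"):
    d=manip.get_image(n); cv2.imwrite(f"pics/{n}0.png",d["frame"][:,:,::-1]); print(n,{k:v for k,v in d.items() if k!="frame"})
E
```

```text
pics
{'clock': 0.0, 'qpos': [-1.4189919697369169, 0.27662067446102906, 1.506131428244974, 4.173336288298637e-06, 1.3606820241174213, -0.12100106731184045], 'qd': [-0.0006312227775782267, -0.0008376893424442007, 0.0002859836244474386, -0.0020971904552505496, 0.0011090251511409268, 0.00034305069030964226], 'effort': [0.0005956514905847143, -41.677125692367554, -24.580541253089905, 4.528545218818181e-06, 0.010859268950298429, 9.29051992670793e-06], 'position': [0.15484128183290147, -0.5532204409937654, 0.2304257364402908], 'ee_rot': [-0.0009206587085050153, 0.9907112044417568, 0.13597963683479453, -1.21401631170875e-05], 'contact_force': [-0.42768900875408844, -0.04545739840069295, -0.0504789442979004], 'moment': [-0.028056433394685887, 0.02078785950925392, 0.0021324877227085997], 'gripper_force': 0.0, 'width': 0.08566851693439509}
-0.0187
scene {'fx': 436.9569000069303, 'fy': 436.9569000069303, 'cx': 286.1229543261465, 'cy': 204.82142902093364, 'distortion': array([-0.0305863,  0.       ,  0.       ,  0.       ,  0.       ]), 'position': array([ 0.47204511, -0.73833202,  0.95894437]), 'attitude': array([ 0.93470274,  0.34557647, -0.0239994 , -0.0795721 ])}
top {'fx': 469.1050719610786, 'fy': 469.1050719610786, 'cx': 281.02825161335187, 'cy': 211.98443222810818, 'distortion': array([0.0171256, 0.       , 0.       , 0.       , 0.       ]), 'position': array([0.34383663, 0.0266807 , 1.30903673]), 'attitude': array([ 0.70584399,  0.0595258 , -0.06811799, -0.70256735])}
```

View pics/scene0.png

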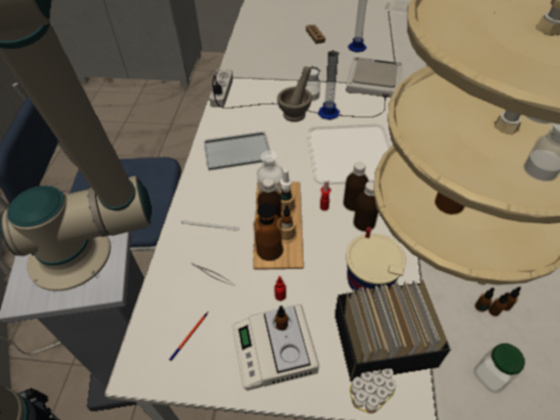

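View pics/top0.png

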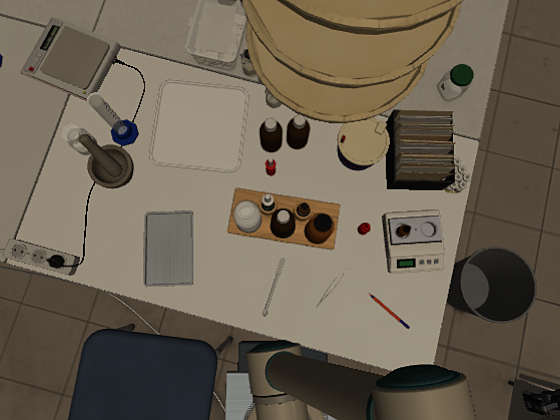

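Top view: rack at (284,218) with clear jar (247,215), dark bottles (283,222) and (319,228), nasal spray (267,203), dropper (303,210). The heater is at (415,235) with a dropper at (403,230) and its free well at (428,228), and the tray is at (170,248). There are red look-alikes at (364,228) and (270,167), and two spare dark bottles at (270,134) and (298,131).

```bash
cat > h.py <<'E'
import numpy as np, cv2
from scipy.spatial.transform import Rotation as R
def rays(d,px):
    K=np.array([[d["fx"],0,d["cx"]],[0,d["fy"],d["cy"]],[0,0,1]])
    p=cv2.undistortPoints(np.array(px,float).reshape(-1,1,2),K,np.array(d["distortion"]))[:,0]
    v=np.c_[p[:,0],-p[:,1],-np.ones(len(p))]
    w,x,y,z=d["attitude"]; return R.from_quat([x,y,z,w]).apply(v)
def plane(d,px,z):
    v=rays(d,px); o=np.array(d["position"]); return o+v*((z-o[2])/v[:,2])[:,None]
def tri(d1,p1,d2,p2):
    a,b=rays(d1,p1),rays(d2,p2); o1,o2=np.array(d1["position"]),np.array(d2["position"]); out=[]
    for u,v in zip(a,b):
        M=np.c_[u,-v]; t=np.linalg.lstsq(M,o2-o1,rcond=None)[0]
        P,Q=o1+u*t[0],o2+v*t[1]; out.append([*(P+Q)/2,np.linalg.norm(P-Q)])
    return np.array(out)
def proj(d,P):
    w,x,y,z=d["attitude"]; c=R.from_quat([x,y,z,w]).inv().apply(np.atleast_2d(P)-d["position"])*[1,-1,-1]
    K=np.array([[d["fx"],0,d["cx"]],[0,d["fy"],d["cy"]],[0,0,1]])
    return cv2.projectPoints(c,np.zeros(3),np.zeros(3),K,np.array(d["distortion"]))[0][:,0]
def crop(d,x0,y0,x1,y1,f,name):
    im=cv2.resize(d["frame"][y0:y1,x0:x1,::-1],None,fx=f,fy=f,interpolation=cv2.INTER_CUBIC); im=cv2.convertScaleAbs(im,alpha=1.5)
    for x in range((x0+9)//10*10,x1,10):
        cv2.putText(im,str(x),((x-x0)*f,8),0,.3,(0,255,255)); cv2.line(im,((x-x0)*f,10),((x-x0)*f,16),(0,255,255))
    for y in range((y0+9)//10*10,y1,10):
        cv2.putText(im,str(y),(0,(y-y0)*f),0,.3,(0,255,255)); cv2.line(im,(20,(y-y0)*f),(26,(y-y0)*f),(0,255,255))
    if name: cv2.imwrite("pics/"+name,im)
    return im
E
python3 - <<'E'
from h import *; from rig import manip; import pickle
S,T=manip.get_image("scene"),manip.get_image("top"); pickle.dump((S,T),open("i0.pkl","wb"))
a=crop(T,222,180,352,255,6,None); b=crop(T,376,195,446,285,4,None)
crop(T,220,185,345,255,6,"rt.png")
c=crop(S,235,140,320,275,4,None); e=crop(S,230,270,325,390,4,None)
h=max(c.shape[0],e.shape[0]); pad=lambda i:cv2.copyMakeBorder(i,0,h-i.shape[0],0,0,cv2.BORDER_CONSTANT)
cv2.imwrite("pics/rs.png",np.hstack([pad(c),pad(e)]))
f=crop(T,376,200,446,285,5,None); g=crop(T,135,200,205,295,5,None);h=max(f.shape[0],g.shape[0])
cv2.imwrite("pics/ht.png",np.hstack([pad(f),pad(g)]))
E
```

```text
(no output)
```

View pics/rt.png

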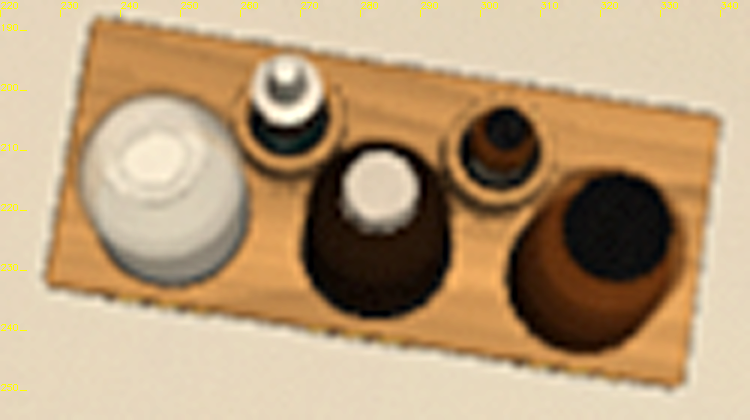

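View pics/rs.png

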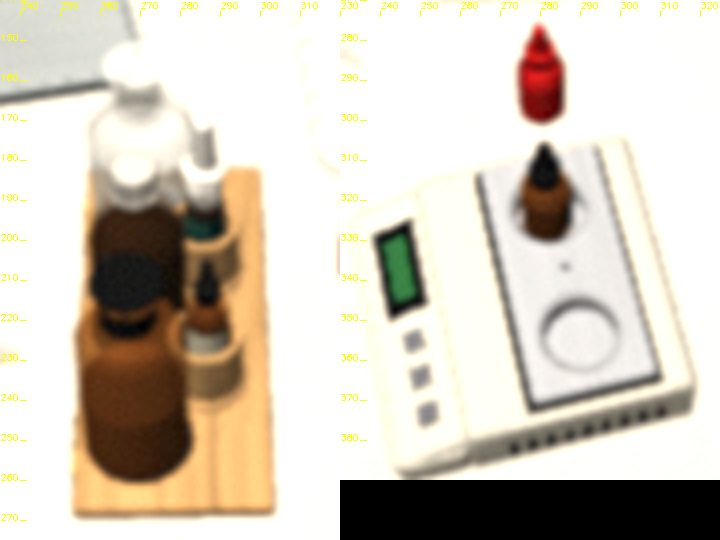

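View pics/ht.png

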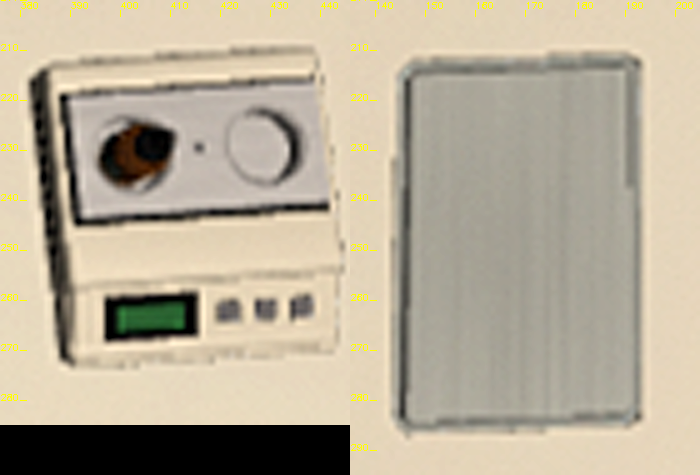

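The white-capped bottle at top-view (283,216) is the amber bottle. The one with the black stopper at (323,223) is the brown jar. Between them, in the cup at (302,210), is the amber fresh dropper with its black teat, and it matches the description. The other candidates for it are the spent dropper at (403,230) and the red look-alike at (364,228). The heater's free well is at (428,229).

```bash
python3 - <<'E'
from h import *; import pickle
S,T=pickle.load(open("i0.pkl","rb")); np.set_printoptions(precision=4,suppress=True)
c=lambda pts,x0,y0,f:(np.array(pts,float)+.5)/f-.5+[x0,y0]
def fit(loc,w):
    loc=np.array(loc,float);w=np.array(w)[:,:2];a=loc-loc.mean(0);b=w-w.mean(0)
    th=np.arctan2((a[:,0]*b[:,1]-a[:,1]*b[:,0]).sum(),(a*b).sum());M=np.array([[np.cos(th),-np.sin(th)],[np.sin(th),np.cos(th)]])
    t=w.mean(0)-M@loc.mean(0);print("pose",t,np.degrees(th),"res mm",1e3*np.linalg.norm(loc@M.T+t-w,axis=1).round(4));return M,t
# rack by mask
hsv=cv2.cvtColor(T["frame"],cv2.COLOR_RGB2HSV);m=cv2.inRange(hsv,(8,90,60),(25,255,255));roi=np.zeros_like(m);roi[180:256,222:345]=255;m&=roi
cs=max(cv2.findContours(m,0,2)[0],key=cv2.contourArea);hull=cv2.convexHull(cs);print("rect",cv2.boxPoints(cv2.minAreaRect(hull)).round(1).tolist())
rp=c([(95,17),(720,117),(683,385),(47,287)],220,185,6);print(rp.round(1).tolist())
rc=[(65,150),(65,-150),(-65,-150),(-65,150)]
M,t=fit(np.array(rc)/1e3,plane(T,rp,.018))
for n,l in dict(brown=(-22,-96),amber=(-22,0),clear=(-22,96),fresh=(22,-48),spray=(22,48)).items():print(n,M@np.array(l)/1e3+t)
HP=c([(62,92),(318,77),(330,208),(78,222)],376,200,5)
tt=c([(380,187),(617,227)],220,185,6);ts=c([(131,167),(126,270)],235,140,4)
print("caps",tri(T,tt,S,ts))
print("teats",tri(T,np.r_[c([(508,122)],220,185,6),c([(155,140)],376,200,5)],S,np.r_[c([(206,265)],235,140,4),c([(205,145)],230,270,4)]))
print("well",tri(T,c([(262,147)],376,200,5),S,c([(240,335)],230,270,4)),plane(T,c([(262,147)],376,200,5),.062),plane(S,c([(240,335)],230,270,4),.062))
print("block",plane(T,HP,.062),plane(S,c([(138,173),(260,145),(320,380),(190,410)],230,270,4),.062))
fit(np.array([(100,65),(100,-65),(-100,-65),(-100,65)])/1e3,plane(T,c([(50,60),(290,57),(290,423),(48,430)],135,200,5),.017))
E
```

```text
rect [[226.89999389648438, 232.8000030517578], [234.3000030517578, 187.0], [340.3999938964844, 204.1999969482422], [333.1000061035156, 249.89999389648438]]
[[235.4, 187.4], [339.6, 204.1], [333.4, 248.8], [227.4, 232.4]]
pose [0.5629 0.0033] -8.727134548942113 res mm [1.5 2.  2.1 1.7]
brown [ 0.5266 -0.0883]
amber [0.5412 0.0066]
clear [0.5558 0.1015]
fresh [ 0.5774 -0.0475]
spray [0.592  0.0474]
caps [[ 0.542   0.0085  0.1739  0.0001]
 [ 0.5251 -0.0868  0.1888  0.0031]]
teats [[ 0.5783 -0.0464  0.1357  0.0026]
 [ 0.523  -0.308   0.1263  0.0032]]
well [[ 0.5288 -0.3849  0.0585  0.0015]] [[ 0.5275 -0.3838  0.062 ]] [[ 0.5293 -0.3862  0.062 ]]
block [[ 0.5569 -0.2772  0.062 ]
 [ 0.566  -0.4162  0.062 ]
 [ 0.4947 -0.4185  0.062 ]
 [ 0.4865 -0.2831  0.062 ]] [[ 0.489  -0.2851  0.062 ]
 [ 0.5592 -0.2798  0.062 ]
 [ 0.5659 -0.4166  0.062 ]
 [ 0.4975 -0.4206  0.062 ]]
pose [0.4787 0.3204] 2.2126175937502115 res mm [3.6 1.  2.2 1.1]
```

```bash
python3 -m pendant '[{"rz":7.1,"dz":-0.01,"hand":0.06},{"rz":7.1,"dz":-0.01},{"rz":1.4}]' 50 && python3 -m pendant '[{"dx":0.02,"dy":-0.03},{"dx":0.02,"dy":-0.03},{"dx":0.02,"dy":-0.03},{"dx":0.02,"dy":-0.03},{"dx":0.02,"dy":-0.03},{"dx":0.02,"dy":-0.03},{"dx":0.02,"dy":-0.03},{"dx":0.02,"dy":-0.03},{"dx":0.02,"dy":-0.03},{"dx":0.02,"dy":-0.03}]'
```

```text
invalid input
```

```bash
python3 -m pendant '[{"dx":0,"dy":0,"dz":-0.01,"rx":0,"ry":0,"rz":7.1,"hand":0.06}]' 50; python3 -m pendant '[{"dz":-0.01,"rz":7.1,"hand":0.06},{"rz":1.4,"hand":0.06}]'
```

```text
clock: 0.28
position: [0.1547, -0.5523, 0.2392]
ee_rot: [-0.002, 0.997, 0.073, -0.0]
contact_force: [-0.3, 0.7, 0.1]
width: 0.0753
gripper_force: 0.0invalid input
```

```bash
python3 -m pendant '[{"dx":0,"dy":0,"dz":-0.01,"rx":0,"ry":0,"rz":7.1,"hand":0.06},{"dx":0,"dy":0,"dz":0,"rx":0,"ry":0,"rz":1.4,"hand":0.06},{"dx":0.02,"dy":-0.03,"dz":0,"rx":0,"ry":0,"rz":0,"hand":0.06},{"dx":0.02,"dy":-0.03,"dz":0,"rx":0,"ry":0,"rz":0,"hand":0.06},{"dx":0.02,"dy":-0.03,"dz":0,"rx":0,"ry":0,"rz":0,"hand":0.06},{"dx":0.02,"dy":-0.03,"dz":0,"rx":0,"ry":0,"rz":0,"hand":0.06},{"dx":0.02,"dy":-0.03,"dz":0,"rx":0,"ry":0,"rz":0,"hand":0.06},{"dx":0.02,"dy":-0.03,"dz":0,"rx":0,"ry":0,"rz":0,"hand":0.06},{"dx":0.02,"dy":-0.03,"dz":0,"rx":0,"ry":0,"rz":0,"hand":0.06},{"dx":0.02,"dy":-0.03,"dz":0,"rx":0,"ry":0,"rz":0,"hand":0.06},{"dx":0.02,"dy":-0.03,"dz":0,"rx":0,"ry":0,"rz":0,"hand":0.06},{"dx":0.02,"dy":-0.03,"dz":0,"rx":0,"ry":0,"rz":0,"hand":0.06}]'
```

```text
clock: 1.28
position: [0.3552, -0.2519, 0.251]
ee_rot: [0.0, 1.0, 0.001, 0.0]
contact_force: [0.1, -0.2, -1.5]
width: 0.0601
gripper_force: 0.0
```

```bash
python3 -m pendant '[{"dx":0.023,"dy":-0.032,"dz":0,"rx":0,"ry":0,"rz":0,"hand":0.06},{"dx":0.023,"dy":-0.032,"dz":0,"rx":0,"ry":0,"rz":0,"hand":0.06},{"dx":0.023,"dy":-0.032,"dz":0,"rx":0,"ry":0,"rz":0,"hand":0.06},{"dx":0.023,"dy":-0.032,"dz":0,"rx":0,"ry":0,"rz":0,"hand":0.06},{"dx":0.023,"dy":-0.032,"dz":0,"rx":0,"ry":0,"rz":0,"hand":0.06},{"dx":0.023,"dy":-0.032,"dz":0,"rx":0,"ry":0,"rz":0,"hand":0.06},{"dx":0.023,"dy":-0.032,"dz":0,"rx":0,"ry":0,"rz":0,"hand":0.06},{"dx":0.023,"dy":-0.032,"dz":0,"rx":0,"ry":0,"rz":0,"hand":0.06},{"dx":0,"dy":0,"dz":0,"rx":0,"ry":0,"rz":0,"hand":0.06}]'
```

```text
clock: 2.03
position: [0.5422, 0.0082, 0.2504]
ee_rot: [-0.002, 1.0, 0.004, 0.001]
contact_force: [0.1, -0.8, 0.0]
width: 0.0599
gripper_force: 0.0
```

```bash
python3 -m pendant '[{"dx":0,"dy":0,"dz":0.035,"rx":0,"ry":0,"rz":0,"hand":0.06},{"dx":0,"dy":0,"dz":0.035,"rx":0,"ry":0,"rz":0,"hand":0.06},{"dx":0,"dy":0,"dz":0.02,"rx":0,"ry":0,"rz":0,"hand":0.06},{"dx":0,"dy":0,"dz":0.015,"rx":0,"ry":0,"rz":0,"hand":0.06},{"dx":0,"dy":0,"dz":0,"rx":0,"ry":0,"rz":0,"hand":0.02},{"dx":0,"dy":0,"dz":0,"rx":0,"ry":0,"rz":0,"hand":0.02},{"dx":0,"dy":0,"dz":0,"rx":0,"ry":0,"rz":0,"hand":0.02},{"dx":0,"dy":0,"dz":0,"rx":0,"ry":0,"rz":0,"hand":0.02},{"dx":0,"dy":0,"dz":0,"rx":0,"ry":0,"rz":0,"hand":0.02}]' 50
```

```text
clock: 2.78
position: [0.539, 0.0021, 0.1471]
ee_rot: [0.0, 1.0, 0.0, 0.001]
contact_force: [0.6, -0.1, -2.8]
width: 0.0295
gripper_force: 49.5
```

```bash
python3 -m pendant '[{"dx":0,"dy":0,"dz":-0.01,"rx":0,"ry":0,"rz":0,"hand":0.02},{"dx":0,"dy":0,"dz":-0.02,"rx":0,"ry":0,"rz":0,"hand":0.02},{"dx":0,"dy":0,"dz":-0.01,"rx":0,"ry":0,"rz":0,"hand":0.02},{"dx":-0.015,"dy":-0.002,"dz":0,"rx":0,"ry":0,"rz":0,"hand":0.02},{"dx":-0.025,"dy":-0.004,"dz":0,"rx":0,"ry":0,"rz":0,"hand":0.02},{"dx":-0.03,"dy":-0.004,"dz":0,"rx":0,"ry":0,"rz":0,"hand":0.02},{"dx":-0.025,"dy":-0.004,"dz":0,"rx":0,"ry":0,"rz":0,"hand":0.02},{"dx":-0.014,"dy":-0.002,"dz":0,"rx":0,"ry":0,"rz":0,"hand":0.02}]' && python3 -m pendant '[{"dx":0.005,"dy":-0.015,"dz":0,"rx":0,"ry":0,"rz":0,"hand":0.02},{"dx":0.008,"dy":-0.025,"dz":0,"rx":0,"ry":0,"rz":0,"hand":0.02},{"dx":0.01,"dy":-0.032,"dz":0,"rx":0,"ry":0,"rz":0,"hand":0.02},{"dx":0.01,"dy":-0.032,"dz":0,"rx":0,"ry":0,"rz":0,"hand":0.02},{"dx":0.01,"dy":-0.032,"dz":0,"rx":0,"ry":0,"rz":0,"hand":0.02},{"dx":0.01,"dy":-0.032,"dz":0,"rx":0,"ry":0,"rz":0,"hand":0.02},{"dx":0.01,"dy":-0.032,"dz":0,"rx":0,"ry":0,"rz":0,"hand":0.02},{"dx":0.01,"dy":-0.032,"dz":0,"rx":0,"ry":0,"rz":0,"hand":0.02},{"dx":0.01,"dy":-0.03,"dz":0,"rx":0,"ry":0,"rz":0,"hand":0.02},{"dx":0.01,"dy":-0.025,"dz":0,"rx":0,"ry":0,"rz":0,"hand":0.02},{"dx":0.004,"dy":-0.015,"dz":0,"rx":0,"ry":0,"rz":0,"hand":0.02},{"dx":0,"dy":0,"dz":0,"rx":0,"ry":0,"rz":0,"hand":0.02}]'
```

```text
clock: 3.45
position: [0.4262, 0.0189, 0.1867]
ee_rot: [-0.0, 1.0, 0.0, -0.001]
contact_force: [-1.2, -0.2, -3.4]
width: 0.0297
gripper_force: 49.7
clock: 4.45
position: [0.5286, 0.3246, 0.1865]
ee_rot: [-0.002, 1.0, 0.002, 0.002]
contact_force: [0.8, -0.1, -3.2]
width: 0.0302
gripper_force: 51.5
```

```bash
python3 -m pendant '[{"dx":0,"dy":0,"dz":0.015,"rx":0,"ry":0,"rz":0,"hand":0.02},{"dx":0,"dy":0,"dz":0.02,"rx":0,"ry":0,"rz":0,"hand":0.02},{"dx":0,"dy":0,"dz":0.013,"rx":0,"ry":0,"rz":0,"hand":0.02},{"dx":0,"dy":0,"dz":0.004,"rx":0,"ry":0,"rz":0,"hand":0.02},{"dx":0,"dy":0,"dz":0.003,"rx":0,"ry":0,"rz":0,"hand":0.02},{"dx":0,"dy":0,"dz":0,"rx":0,"ry":0,"rz":0,"hand":0.02}]'
```

```text
clock: 4.95
position: [0.5268, 0.3201, 0.1314]
ee_rot: [0.0, 1.0, 0.0, 0.0]
contact_force: [0.3, -0.2, -2.9]
width: 0.0298
gripper_force: 51.1
```

```bash
python3 -m pendant '[{"dx":0,"dy":0,"dz":0.001,"rx":0,"ry":0,"rz":0,"hand":0.02},{"dx":0,"dy":0,"dz":0,"rx":0,"ry":0,"rz":0,"hand":0.02}]'
```

```text
clock: 5.12
position: [0.5272, 0.3206, 0.1313]
ee_rot: [-0.0, 1.0, 0.0, 0.001]
contact_force: [-0.8, 0.1, -3.3]
width: 0.0297
gripper_force: 51.1
```

```bash
python3 -m pendant '[{"dx":0,"dy":0,"dz":0.001,"rx":0,"ry":0,"rz":0,"hand":0.02},{"dx":0,"dy":0,"dz":0,"rx":0,"ry":0,"rz":0,"hand":0.02}]'
```

```text
clock: 5.28
position: [0.5271, 0.3207, 0.1303]
ee_rot: [-0.0, 1.0, 0.0, 0.001]
contact_force: [1.0, 0.3, -0.9]
width: 0.0296
gripper_force: 51.5
```

```bash
python3 -m pendant '[{"dx":0,"dy":0,"dz":0,"rx":0,"ry":0,"rz":0,"hand":0.07},{"dx":0,"dy":0,"dz":0,"rx":0,"ry":0,"rz":0,"hand":0.07},{"dx":0,"dy":0,"dz":-0.015,"rx":0,"ry":0,"rz":0,"hand":0.07},{"dx":0,"dy":0,"dz":-0.035,"rx":0,"ry":0,"rz":0,"hand":0.07},{"dx":0,"dy":0,"dz":-0.035,"rx":0,"ry":0,"rz":0,"hand":0.07},{"dx":0,"dy":0,"dz":-0.035,"rx":0,"ry":0,"rz":0,"hand":0.07}]' && python3 -m pendant '[{"dx":0,"dy":0.02,"dz":0,"rx":0,"ry":0,"rz":0,"hand":0.07},{"dx":0,"dy":0.037,"dz":0,"rx":0,"ry":0,"rz":0,"hand":0.07},{"dx":0,"dy":0.037,"dz":0,"rx":0,"ry":0,"rz":0,"hand":0.07},{"dx":0,"dy":0.037,"dz":0,"rx":0,"ry":0,"rz":0,"hand":0.07},{"dx":0,"dy":0.037,"dz":0,"rx":0,"ry":0,"rz":0,"hand":0.07},{"dx":0,"dy":0.037,"dz":0,"rx":0,"ry":0,"rz":0,"hand":0.07},{"dx":0,"dy":0.037,"dz":0,"rx":0,"ry":0,"rz":0,"hand":0.07},{"dx":0,"dy":0.037,"dz":0,"rx":0,"ry":0,"rz":0,"hand":0.07},{"dx":0,"dy":0.037,"dz":0,"rx":0,"ry":0,"rz":0,"hand":0.07},{"dx":0,"dy":0.037,"dz":0,"rx":0,"ry":0,"rz":0,"hand":0.07},{"dx":0,"dy":0.035,"dz":0,"rx":0,"ry":0,"rz":0,"hand":0.07},{"dx":0,"dy":0.02,"dz":0,"rx":0,"ry":0,"rz":0,"hand":0.07}]' && python3 -m pendant '[{"dx":0,"dy":0,"dz":0,"rx":0,"ry":0,"rz":0,"hand":0.07},{"dx":0,"dy":0,"dz":0,"rx":0,"ry":0,"rz":0,"hand":0.07}]'
python3 - <<'E'
from h import *; from rig import manip
T=manip.get_image("top"); S=manip.get_image("scene")
a=crop(T,135,185,345,290,3,None);b=crop(S,190,110,320,275,3,None)
h=max(a.shape[0],b.shape[0]);pad=lambda i:cv2.copyMakeBorder(i,0,h-i.shape[0],0,0,cv2.BORDER_CONSTANT)
o=np.hstack([pad(a),pad(b)]);cv2.imwrite("pics/p1.png",cv2.resize(o,None,fx=.78,fy=.78))
E
```

```text
clock: 5.78
position: [0.5263, 0.3203, 0.2508]
ee_rot: [0.0, 1.0, 0.0, -0.0]
contact_force: [0.8, 0.5, -0.6]
width: 0.0697
gripper_force: 0.0
clock: 6.78
position: [0.5267, -0.0913, 0.2499]
ee_rot: [0.001, 1.0, -0.001, 0.001]
contact_force: [0.7, -0.1, 0.5]
width: 0.0701
gripper_force: 0.0
clock: 6.95
position: [0.5267, -0.0885, 0.2496]
ee_rot: [-0.0, 1.0, -0.001, 0.0]
contact_force: [-0.3, 0.1, 0.0]
width: 0.0697
gripper_force: 0.0
```

View pics/p1.png

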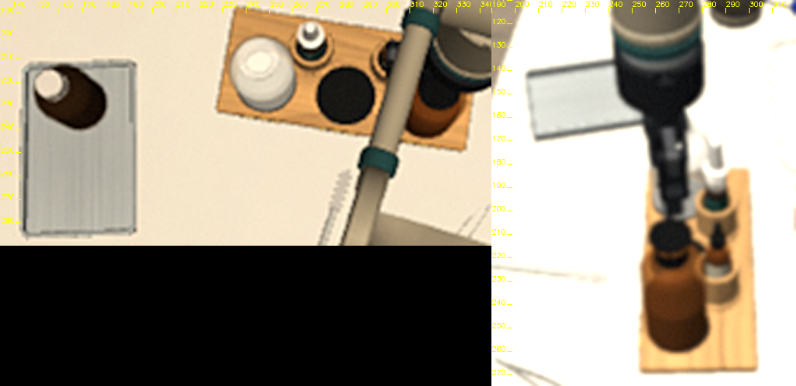

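The amber bottle stands upright in the tray's far half, with its foot at about (170,229). The middle pad is empty, and the gripper is over the brown jar.

```bash
python3 -m pendant '[{"dx":0,"dy":0,"dz":0.035,"rx":0,"ry":0,"rz":0,"hand":0.07},{"dx":0,"dy":0,"dz":0.03,"rx":0,"ry":0,"rz":0,"hand":0.07},{"dx":0,"dy":0,"dz":0.02,"rx":0,"ry":0,"rz":0,"hand":0.07},{"dx":0,"dy":0,"dz":0.012,"rx":0,"ry":0,"rz":0,"hand":0.07},{"dx":0,"dy":0,"dz":0,"rx":0,"ry":0,"rz":0,"hand":0.03},{"dx":0,"dy":0,"dz":0,"rx":0,"ry":0,"rz":0,"hand":0.03},{"dx":0,"dy":0,"dz":0,"rx":0,"ry":0,"rz":0,"hand":0.03},{"dx":0,"dy":0,"dz":0,"rx":0,"ry":0,"rz":0,"hand":0.03},{"dx":0,"dy":0,"dz":0,"rx":0,"ry":0,"rz":0,"hand":0.03}]' 50
```

```text
clock: 7.8
position: [0.527, -0.0874, 0.153]
ee_rot: [0.0, 1.0, 0.001, 0.001]
contact_force: [0.4, 0.9, -0.7]
width: 0.0415
gripper_force: 50.9
```

```bash
python3 -m pendant '[{"dx":0,"dy":0,"dz":-0.01,"rx":0,"ry":0,"rz":0,"hand":0.03},{"dx":0,"dy":0,"dz":-0.02,"rx":0,"ry":0,"rz":0,"hand":0.03},{"dx":0,"dy":0,"dz":-0.01,"rx":0,"ry":0,"rz":0,"hand":0.03},{"dx":-0.015,"dy":-0.002,"dz":0,"rx":0,"ry":0,"rz":0,"hand":0.03},{"dx":-0.025,"dy":-0.004,"dz":0,"rx":0,"ry":0,"rz":0,"hand":0.03},{"dx":-0.026,"dy":-0.004,"dz":0,"rx":0,"ry":0,"rz":0,"hand":0.03},{"dx":-0.02,"dy":-0.01,"dz":0,"rx":0,"ry":0,"rz":0,"hand":0.03},{"dx":-0.01,"dy":-0.02,"dz":0,"rx":0,"ry":0,"rz":0,"hand":0.03}]' && python3 -m pendant '[{"dx":0,"dy":-0.03,"dz":0,"rx":0,"ry":0,"rz":0,"hand":0.03},{"dx":0,"dy":-0.035,"dz":0,"rx":0,"ry":0,"rz":0,"hand":0.03},{"dx":0,"dy":-0.035,"dz":0,"rx":0,"ry":0,"rz":0,"hand":0.03},{"dx":0,"dy":-0.035,"dz":0,"rx":0,"ry":0,"rz":0,"hand":0.03},{"dx":0,"dy":-0.035,"dz":0,"rx":0,"ry":0,"rz":0,"hand":0.03},{"dx":0,"dy":-0.035,"dz":0,"rx":0,"ry":0,"rz":0,"hand":0.03},{"dx":0,"dy":-0.035,"dz":0,"rx":0,"ry":0,"rz":0,"hand":0.03},{"dx":0,"dy":-0.035,"dz":0,"rx":0,"ry":0,"rz":0,"hand":0.03},{"dx":0,"dy":-0.035,"dz":0,"rx":0,"ry":0,"rz":0,"hand":0.03},{"dx":0,"dy":-0.03,"dz":0,"rx":0,"ry":0,"rz":0,"hand":0.03},{"dx":0,"dy":-0.018,"dz":0,"rx":0,"ry":0,"rz":0,"hand":0.03},{"dx":0,"dy":-0.008,"dz":0,"rx":0,"ry":0,"rz":0,"hand":0.03}]' && python3 -m pendant '[{"dx":0,"dy":0,"dz":0,"rx":0,"ry":0,"rz":0,"hand":0.03},{"dx":0,"dy":0,"dz":0,"rx":0,"ry":0,"rz":0,"hand":0.03}]'
```

```text
clock: 8.47
position: [0.428, -0.0485, 0.1929]
ee_rot: [0.001, 1.0, -0.001, -0.001]
contact_force: [0.2, 0.6, -2.9]
width: 0.0414
gripper_force: 51.4
clock: 9.47
position: [0.4307, 0.3214, 0.193]
ee_rot: [-0.001, 1.0, 0.001, 0.001]
contact_force: [-0.1, -0.7, -3.3]
width: 0.0411
gripper_force: 51.7
clock: 9.63
position: [0.4304, 0.3176, 0.1924]
ee_rot: [0.001, 1.0, 0.001, 0.0]
contact_force: [0.0, -0.3, -3.6]
width: 0.0411
gripper_force: 51.7
```

```bash
python3 -m pendant '[{"dx":0,"dy":0,"dz":0.015,"rx":0,"ry":0,"rz":0,"hand":0.03},{"dx":0,"dy":0,"dz":0.022,"rx":0,"ry":0,"rz":0,"hand":0.03},{"dx":0,"dy":0,"dz":0.013,"rx":0,"ry":0,"rz":0,"hand":0.03},{"dx":0,"dy":0,"dz":0.005,"rx":0,"ry":0,"rz":0,"hand":0.03},{"dx":0,"dy":0,"dz":0.001,"rx":0,"ry":0,"rz":0,"hand":0.03},{"dx":0,"dy":0,"dz":0.0005,"rx":0,"ry":0,"rz":0,"hand":0.03},{"dx":0,"dy":0,"dz":0,"rx":0,"ry":0,"rz":0,"hand":0.03}]'
```

```text
clock: 10.22
position: [0.4308, 0.3162, 0.1374]
ee_rot: [0.001, 1.0, -0.0, 0.0]
contact_force: [-2.3, -2.7, 5.1]
width: 0.0413
gripper_force: 52.3
```

```bash
python3 -m pendant '[{"dx":0,"dy":0,"dz":0,"rx":0,"ry":0,"rz":0,"hand":0.07},{"dx":0,"dy":0,"dz":0,"rx":0,"ry":0,"rz":0,"hand":0.07},{"dx":0,"dy":0,"dz":-0.015,"rx":0,"ry":0,"rz":0,"hand":0.07},{"dx":0,"dy":0,"dz":-0.035,"rx":0,"ry":0,"rz":0,"hand":0.07},{"dx":0,"dy":0,"dz":-0.035,"rx":0,"ry":0,"rz":0,"hand":0.07},{"dx":0,"dy":0,"dz":-0.03,"rx":0,"ry":0,"rz":0,"hand":0.07}]'
python3 - <<'E'
from h import *; from rig import manip; import pickle
T=manip.get_image("top"); S=manip.get_image("scene"); pickle.dump((S,T),open("i1.pkl","wb"))
a=crop(T,285,190,345,250,6,None);b=crop(S,255,190,320,265,6,None);c=crop(T,136,205,200,290,4,None)
pad=lambda i,h:cv2.copyMakeBorder(i,0,h-i.shape[0],0,0,cv2.BORDER_CONSTANT)
cv2.imwrite("pics/p2.png",np.hstack([pad(a,450),b]));cv2.imwrite("pics/p3.png",c)
E
```

```text
clock: 10.72
position: [0.431, 0.3184, 0.253]
ee_rot: [-0.001, 1.0, 0.0, 0.001]
contact_force: [0.0, -0.1, -0.4]
width: 0.0704
gripper_force: 0.0
```

View pics/p2.png

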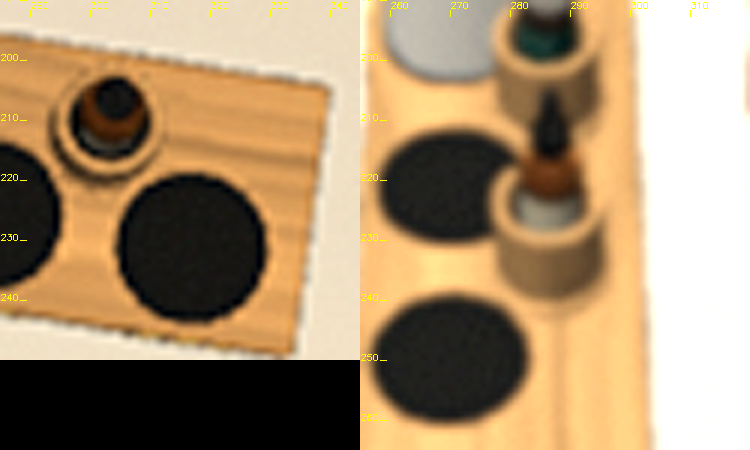

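The pads are now bare: the brown one at top (317,231) and scene (270,250), the amber one at scene (270,221). The fresh dropper stands in its cup, with the rim at top (303,210).

```bash
python3 - <<'E'
from h import *; import pickle
S,T=pickle.load(open("i1.pkl","rb")); np.set_printoptions(precision=4,suppress=True)
c=lambda pts,x0,y0,f:(np.array(pts,float)+.5)/f-.5+[x0,y0]
for nm,d in(("T",T),("S",S)):
    g=d["frame"].max(2); m=(g<60).astype(np.uint8)
    P=proj(d,[[.527,-.088,.018],[.5412,.0066,.018]])
    n,l,st,ce=cv2.connectedComponentsWithStats(m)
    for p in P:
        k=[i for i in range(1,n) if np.hypot(*(ce[i]-p))<8 and st[i,4]>100]
        for i in k: print(nm,p,ce[i],st[i],plane(d,[ce[i]],.018)[0])
print("padBrown",tri(T,c([(192,248)],285,190,6),S,c([(90,358)],255,190,6)))
print("rim",tri(T,c([(107,122)],285,190,6),S,c([(188,208)],255,190,6)),plane(T,c([(107,122)],285,190,6),.068),plane(S,c([(188,208)],255,190,6),.068))
print("tip",tri(T,c([(118,96)],285,190,6),S,c([(189,90)],255,190,6)),plane(T,c([(118,96)],285,190,6),.14))
print("collar/shoulder S",plane(S,c([(189,185)],255,190,6),.094))
E
```

```text
T [316.6972 230.8843] [316.3918 230.8887] [304 219  25  25 485] [ 0.527  -0.0872  0.018 ]
T [282.6847 225.6482] [282.3389 225.447 ] [270 214  25  24 481] [0.5418 0.0076 0.018 ]
S [269.3164 249.886 ] [269.5124 249.4677] [257 240  26  20 402] [ 0.5277 -0.0868  0.018 ]
S [269.5863 221.1094] [268.5414 220.3862] [259 212  22  18 290] [0.5387 0.0096 0.018 ]
padBrown [[ 0.5273 -0.0875  0.0198  0.0012]]
rim [[ 0.5781 -0.046   0.062   0.0006]] [[ 0.5767 -0.0456  0.068 ]] [[ 0.5777 -0.0506  0.068 ]]
tip [[ 0.5771 -0.046   0.1399  0.0052]] [[ 0.5744 -0.0462  0.14  ]]
collar/shoulder S [[ 0.577  -0.0586  0.094 ]]
```

View pics/p3.png

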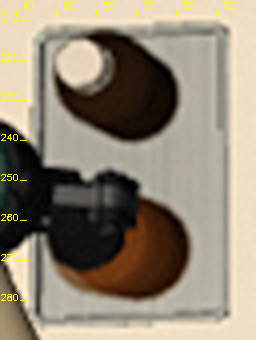

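Both tall bottles are upright and apart in the tray. Next is the fresh dropper.

```bash
python3 -m pendant '[{"dx":0.013,"dy":0.033,"dz":0,"rx":0,"ry":0,"rz":0,"hand":0.05},{"dx":0.013,"dy":0.033,"dz":0,"rx":0,"ry":0,"rz":0,"hand":0.05},{"dx":0.013,"dy":0.033,"dz":0,"rx":0,"ry":0,"rz":0,"hand":0.05},{"dx":0.013,"dy":0.033,"dz":0,"rx":0,"ry":0,"rz":0,"hand":0.05},{"dx":0.013,"dy":0.033,"dz":0,"rx":0,"ry":0,"rz":0,"hand":0.05},{"dx":0.013,"dy":0.033,"dz":0,"rx":0,"ry":0,"rz":0,"hand":0.05},{"dx":0.013,"dy":0.033,"dz":0,"rx":0,"ry":0,"rz":0,"hand":0.05},{"dx":0.013,"dy":0.033,"dz":0,"rx":0,"ry":0,"rz":0,"hand":0.05},{"dx":0.013,"dy":0.033,"dz":0,"rx":0,"ry":0,"rz":0,"hand":0.05},{"dx":0.013,"dy":0.033,"dz":0,"rx":0,"ry":0,"rz":0,"hand":0.05},{"dx":0.01,"dy":0.025,"dz":0,"rx":0,"ry":0,"rz":0,"hand":0.05},{"dx":0.006,"dy":0.01,"dz":0,"rx":0,"ry":0,"rz":0,"hand":0.05}]' 30 && python3 -m pendant '[{"dx":0,"dy":0,"dz":0.03,"rx":0,"ry":0,"rz":0,"hand":0.05},{"dx":0,"dy":0,"dz":0.035,"rx":0,"ry":0,"rz":0,"hand":0.05},{"dx":0,"dy":0,"dz":0.01,"rx":0,"ry":0,"rz":0,"hand":0.05},{"dx":0,"dy":0,"dz":0,"rx":0,"ry":0,"rz":0,"hand":0.05},{"dx":0,"dy":0,"dz":0,"rx":0,"ry":0,"rz":0,"hand":0.05}]'
```

```text
clock: 11.82
position: [0.5776, -0.0506, 0.2499]
ee_rot: [0.001, 1.0, -0.002, 0.0]
contact_force: [-1.0, 0.0, 0.0]
width: 0.0503
gripper_force: 0.0
clock: 12.23
position: [0.5767, -0.046, 0.1759]
ee_rot: [-0.0, 1.0, 0.001, -0.0]
contact_force: [0.1, -0.1, 0.7]
width: 0.05
gripper_force: 0.0
```

```bash
python3 -m pendant '[{"dx":0,"dy":0,"dz":0.03,"rx":0,"ry":0,"rz":0,"hand":0.05},{"dx":0,"dy":0,"dz":0.035,"rx":0,"ry":0,"rz":0,"hand":0.05},{"dx":0,"dy":0,"dz":0.025,"rx":0,"ry":0,"rz":0,"hand":0.05},{"dx":0,"dy":0,"dz":0.014,"rx":0,"ry":0,"rz":0,"hand":0.05},{"dx":0,"dy":0,"dz":0,"rx":0,"ry":0,"rz":0,"hand":0.05},{"dx":0,"dy":0,"dz":0,"rx":0,"ry":0,"rz":0,"hand":0.035},{"dx":0,"dy":0,"dz":0,"rx":0,"ry":0,"rz":0,"hand":0.02},{"dx":0,"dy":0,"dz":0,"rx":0,"ry":0,"rz":0,"hand":0.02},{"dx":0,"dy":0,"dz":0,"rx":0,"ry":0,"rz":0,"hand":0.02},{"dx":0,"dy":0,"dz":0,"rx":0,"ry":0,"rz":0,"hand":0.02}]' 30
```

```text
clock: 13.07
position: [0.5785, -0.0467, 0.074]
ee_rot: [0.0, 1.0, 0.0, 0.002]
contact_force: [0.6, -0.1, 6.7]
width: 0.0289
gripper_force: 30.0
```

```bash
python3 -m pendant '[{"dx":0,"dy":0,"dz":-0.005,"rx":0,"ry":0,"rz":0,"hand":0.02},{"dx":0,"dy":0,"dz":0,"rx":0,"ry":0,"rz":0,"hand":0.02}]' && python3 -m pendant '[{"dx":0,"dy":0,"dz":-0.015,"rx":0,"ry":0,"rz":0,"hand":0.02},{"dx":0,"dy":0,"dz":-0.02,"rx":0,"ry":0,"rz":0,"hand":0.02},{"dx":0,"dy":0,"dz":-0.015,"rx":0,"ry":0,"rz":0,"hand":0.02},{"dx":0,"dy":0,"dz":-0.015,"rx":0,"ry":0,"rz":0,"hand":0.02},{"dx":0,"dy":0,"dz":0,"rx":0,"ry":0,"rz":0,"hand":0.02},{"dx":0,"dy":0,"dz":0,"rx":0,"ry":0,"rz":0,"hand":0.02}]'
python3 - <<'E'
from h import *; from rig import manip; import pickle
T=manip.get_image("top"); S=manip.get_image("scene"); pickle.dump((S,T),open("i2.pkl","wb"))
b=crop(S,245,130,325,260,4,None);a=crop(S,225,270,325,385,4,None)
pad=lambda i,h:cv2.copyMakeBorder(i,0,h-i.shape[0],0,0,cv2.BORDER_CONSTANT)
cv2.imwrite("pics/p4.png",np.hstack([pad(a,520),b]))
E
```

```text
clock: 13.23
position: [0.5772, -0.0468, 0.0781]
ee_rot: [0.0, 1.0, 0.0, 0.001]
contact_force: [0.4, -0.1, -0.6]
width: 0.0287
gripper_force: 29.5
clock: 13.73
position: [0.5769, -0.0467, 0.1423]
ee_rot: [0.0, 1.0, 0.0, 0.001]
contact_force: [-0.3, -0.7, -0.3]
width: 0.0285
gripper_force: 29.5
```

View pics/p4.png

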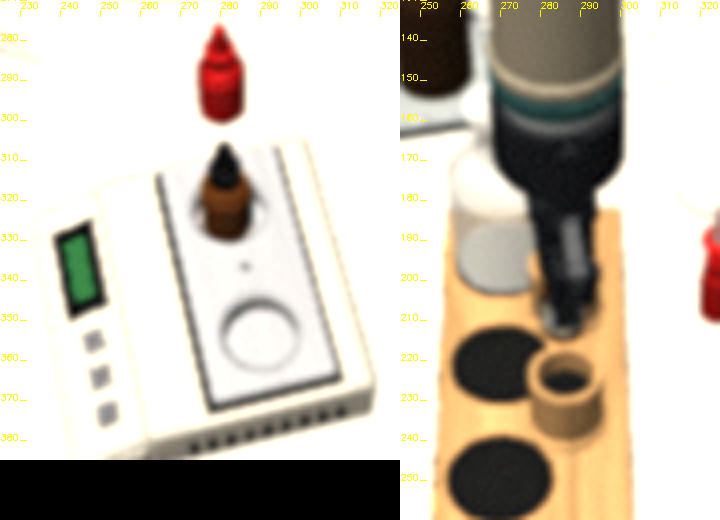

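The fresh dropper is in the gripper and its cup at scene (287,223) is empty. The free well's centre is at scene (290,353).

```bash
python3 -m pendant '[{"dx":0,"dy":0.01,"dz":-0.02,"rx":0,"ry":0,"rz":0,"hand":0.02},{"dx":-0.0025,"dy":0.02,"dz":-0.02,"rx":0,"ry":0,"rz":0,"hand":0.02},{"dx":-0.005,"dy":0.033,"dz":0,"rx":0,"ry":0,"rz":0,"hand":0.02},{"dx":-0.005,"dy":0.033,"dz":0,"rx":0,"ry":0,"rz":0,"hand":0.02},{"dx":-0.005,"dy":0.033,"dz":0,"rx":0,"ry":0,"rz":0,"hand":0.02},{"dx":-0.005,"dy":0.033,"dz":0,"rx":0,"ry":0,"rz":0,"hand":0.02},{"dx":-0.005,"dy":0.033,"dz":0,"rx":0,"ry":0,"rz":0,"hand":0.02},{"dx":-0.005,"dy":0.033,"dz":0,"rx":0,"ry":0,"rz":0,"hand":0.02},{"dx":-0.005,"dy":0.033,"dz":0,"rx":0,"ry":0,"rz":0,"hand":0.02},{"dx":-0.005,"dy":0.033,"dz":0,"rx":0,"ry":0,"rz":0,"hand":0.02},{"dx":-0.005,"dy":0.03,"dz":0,"rx":0,"ry":0,"rz":0,"hand":0.02},{"dx":-0.0005,"dy":0.015,"dz":0,"rx":0,"ry":0,"rz":0,"hand":0.02}]' && python3 -m pendant '[{"dx":0,"dy":0,"dz":0,"rx":0,"ry":0,"rz":0,"hand":0.02},{"dx":0,"dy":0,"dz":0,"rx":0,"ry":0,"rz":0,"hand":0.02},{"dx":0,"dy":0,"dz":0.03,"rx":0,"ry":0,"rz":0,"hand":0.02},{"dx":0,"dy":0,"dz":0.03,"rx":0,"ry":0,"rz":0,"hand":0.02},{"dx":0,"dy":0,"dz":0,"rx":0,"ry":0,"rz":0,"hand":0.02},{"dx":0,"dy":0,"dz":0,"rx":0,"ry":0,"rz":0,"hand":0.02}]'
python3 - <<'E'
from h import *; from rig import manip; import pickle
T=manip.get_image("top"); S=manip.get_image("scene"); pickle.dump((S,T),open("i3.pkl","wb"))
b=crop(S,225,260,325,385,5,None);cv2.imwrite("pics/p5.png",b)
E
```

```text
clock: 14.83
position: [0.5271, -0.389, 0.1799]
ee_rot: [0.0, 1.0, -0.001, -0.001]
contact_force: [-0.4, -0.9, -0.3]
width: 0.0285
gripper_force: 29.5
clock: 15.33
position: [0.5281, -0.3827, 0.1202]
ee_rot: [-0.002, 1.0, 0.001, -0.002]
contact_force: [0.0, -0.1, -0.1]
width: 0.0287
gripper_force: 29.5
```

View pics/p5.png

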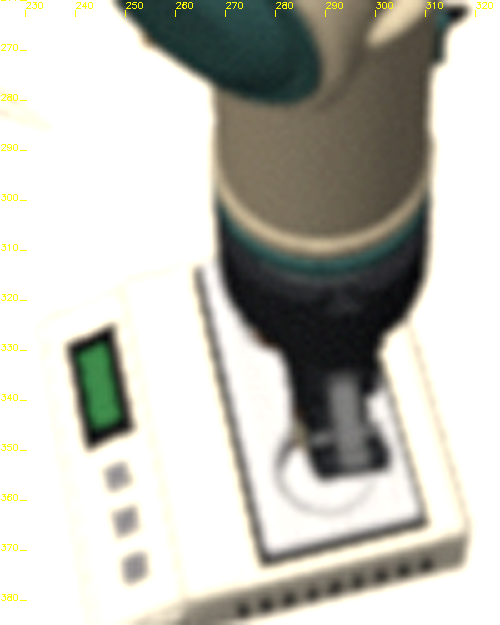

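The gripper with the dropper is over the free well; the visible well ring is centred at about scene (290,353).

```bash
python3 -m pendant '[{"dx":0,"dy":0,"dz":0.015,"rx":0,"ry":0,"rz":0,"hand":0.02},{"dx":0,"dy":0,"dz":0.01,"rx":0,"ry":0,"rz":0,"hand":0.02},{"dx":0,"dy":0,"dz":0.003,"rx":0,"ry":0,"rz":0,"hand":0.02},{"dx":0,"dy":0,"dz":0,"rx":0,"ry":0,"rz":0,"hand":0.02}]'; python3 -m pendant '[{"dx":0,"dy":0,"dz":0,"rx":0,"ry":0,"rz":0,"hand":0.02},{"dx":0,"dy":0,"dz":0,"rx":0,"ry":0,"rz":0,"hand":0.02}]'
```

```text
clock: 15.77
position: [0.5287, -0.3852, 0.0937]
ee_rot: [-0.0, 1.0, 0.0, -0.0]
contact_force: [-0.7, 0.2, -0.3]
width: 0.0288
gripper_force: 29.6
clock: 15.93
position: [0.5293, -0.386, 0.0947]
ee_rot: [0.001, 1.0, 0.0, 0.001]
contact_force: [0.1, -0.5, 0.0]
width: 0.0286
gripper_force: 29.6
```

```bash
python3 -m pendant '[{"dx":0,"dy":0,"dz":0.006,"rx":0,"ry":0,"rz":0,"hand":0.02},{"dx":0,"dy":0,"dz":0.006,"rx":0,"ry":0,"rz":0,"hand":0.02},{"dx":0,"dy":0,"dz":0,"rx":0,"ry":0,"rz":0,"hand":0.02}]'; python3 -m pendant '[{"dx":0,"dy":0,"dz":0.006,"rx":0,"ry":0,"rz":0,"hand":0.02},{"dx":0,"dy":0,"dz":0.006,"rx":0,"ry":0,"rz":0,"hand":0.02},{"dx":0,"dy":0,"dz":0.002,"rx":0,"ry":0,"rz":0,"hand":0.02},{"dx":0,"dy":0,"dz":0,"rx":0,"ry":0,"rz":0,"hand":0.02}]'
```

```text
clock: 16.18
position: [0.5281, -0.385, 0.0804]
ee_rot: [-0.001, 1.0, 0.0, -0.001]
contact_force: [0.6, 0.3, -0.4]
width: 0.0286
gripper_force: 29.6
clock: 16.52
position: [0.529, -0.3856, 0.0681]
ee_rot: [0.0, 1.0, 0.0, 0.0]
contact_force: [-0.3, 0.7, 2.9]
width: 0.0285
gripper_force: 29.8
```

```bash
python3 -m pendant '[{"dx":0,"dy":0,"dz":0,"rx":0,"ry":0,"rz":0,"hand":0.035},{"dx":0,"dy":0,"dz":0,"rx":0,"ry":0,"rz":0,"hand":0.05},{"dx":0,"dy":0,"dz":0,"rx":0,"ry":0,"rz":0,"hand":0.05},{"dx":0,"dy":0,"dz":-0.015,"rx":0,"ry":0,"rz":0,"hand":0.05},{"dx":0,"dy":0,"dz":-0.035,"rx":0,"ry":0,"rz":0,"hand":0.05},{"dx":0,"dy":0,"dz":-0.04,"rx":0,"ry":0,"rz":0,"hand":0.05},{"dx":0,"dy":0,"dz":-0.03,"rx":0,"ry":0,"rz":0,"hand":0.05},{"dx":-0.03,"dy":-0.03,"dz":0,"rx":0,"ry":0,"rz":0,"hand":0.05},{"dx":-0.03,"dy":-0.03,"dz":0,"rx":0,"ry":0,"rz":0,"hand":0.05},{"dx":-0.03,"dy":-0.03,"dz":0,"rx":0,"ry":0,"rz":0,"hand":0.05},{"dx":-0.03,"dy":0,"dz":0,"rx":0,"ry":0,"rz":0,"hand":0.05},{"dx":-0.03,"dy":0,"dz":0,"rx":0,"ry":0,"rz":0,"hand":0.05}]'
python3 - <<'E'
from h import *; from rig import manip; import pickle
T=manip.get_image("top"); S=manip.get_image("scene"); pickle.dump((S,T),open("i4.pkl","wb"))
b=crop(S,225,265,325,385,4,None);a=crop(T,376,200,446,260,5,None)
pad=lambda i,h:cv2.copyMakeBorder(i,0,h-i.shape[0],0,0,cv2.BORDER_CONSTANT)
cv2.imwrite("pics/p6.png",np.hstack([pad(a,480),b]))
E
```

```text
clock: 17.52
position: [0.3789, -0.2952, 0.1878]
ee_rot: [-0.0, 1.0, 0.002, -0.0]
contact_force: [0.0, -1.1, -0.2]
width: 0.05
gripper_force: 0.0
```

View pics/p6.png

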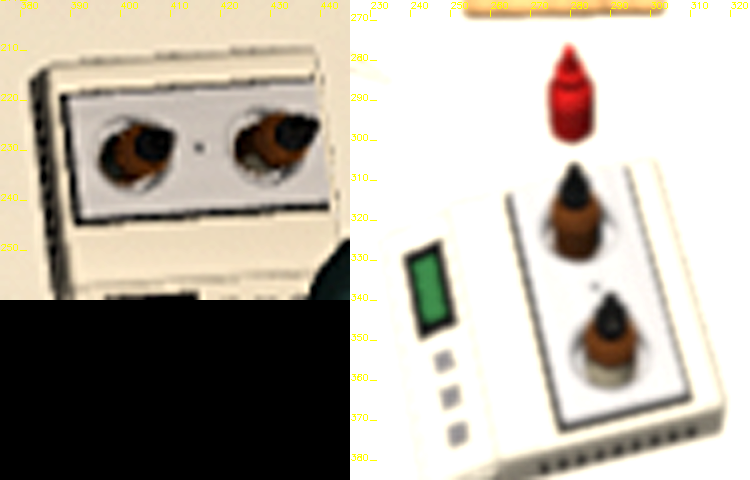

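The fresh dropper stands upright in the free well, teat at scene (290,339). The spent one has its teat at scene (281,307).

```bash
python3 - <<'E'
from h import *; import pickle
S,T=pickle.load(open("i4.pkl","rb")); np.set_printoptions(precision=4,suppress=True)
c=lambda pts,x0,y0,f:(np.array(pts,float)+.5)/f-.5+[x0,y0]
tp=c([(155,140),(299,129)],376,200,5);sp=c([(224,168),(261,297)],225,265,4)
print(tri(T,tp,S,sp));print(plane(T,tp,.134),plane(S,sp,.134))
E
```

```text
[[ 0.5228 -0.3086  0.1244  0.0022]
 [ 0.5292 -0.3822  0.1255  0.0032]]
[[ 0.5202 -0.306   0.134 ]
 [ 0.5263 -0.3794  0.134 ]] [[ 0.5233 -0.3133  0.134 ]
 [ 0.5302 -0.3856  0.134 ]]
```

```bash
python3 -m pendant '[{"dx":0.03,"dy":0.004,"dz":0,"rx":0,"ry":0,"rz":0,"hand":0.05},{"dx":0.035,"dy":0.004,"dz":0,"rx":0,"ry":0,"rz":0,"hand":0.05},{"dx":0.035,"dy":0.004,"dz":0,"rx":0,"ry":0,"rz":0,"hand":0.05},{"dx":0.03,"dy":0.004,"dz":0,"rx":0,"ry":0,"rz":0,"hand":0.05},{"dx":0.0145,"dy":0.001,"dz":0,"rx":0,"ry":0,"rz":0,"hand":0.05},{"dx":0,"dy":0,"dz":0,"rx":0,"ry":0,"rz":0,"hand":0.05},{"dx":0,"dy":0,"dz":0,"rx":0,"ry":0,"rz":0,"hand":0.05}]' 30 && python3 -m pendant '[{"dx":0,"dy":0,"dz":0.025,"rx":0,"ry":0,"rz":0,"hand":0.05},{"dx":0,"dy":0,"dz":0.035,"rx":0,"ry":0,"rz":0,"hand":0.05},{"dx":0,"dy":0,"dz":0.035,"rx":0,"ry":0,"rz":0,"hand":0.05},{"dx":0,"dy":0,"dz":0.018,"rx":0,"ry":0,"rz":0,"hand":0.05},{"dx":0,"dy":0,"dz":0.006,"rx":0,"ry":0,"rz":0,"hand":0.05},{"dx":0,"dy":0,"dz":0,"rx":0,"ry":0,"rz":0,"hand":0.05},{"dx":0,"dy":0,"dz":0,"rx":0,"ry":0,"rz":0,"hand":0.035},{"dx":0,"dy":0,"dz":0,"rx":0,"ry":0,"rz":0,"hand":0.02},{"dx":0,"dy":0,"dz":0,"rx":0,"ry":0,"rz":0,"hand":0.02},{"dx":0,"dy":0,"dz":0,"rx":0,"ry":0,"rz":0,"hand":0.02},{"dx":0,"dy":0,"dz":0,"rx":0,"ry":0,"rz":0,"hand":0.02}]'
```

```text
clock: 18.2
position: [0.5256, -0.314, 0.1869]
ee_rot: [-0.0, 1.0, 0.001, -0.001]
contact_force: [-0.9, 0.4, 0.1]
width: 0.0501
gripper_force: 0.0
clock: 19.12
position: [0.5258, -0.3151, 0.0705]
ee_rot: [0.001, 1.0, 0.0, 0.001]
contact_force: [-0.2, -0.4, 4.9]
width: 0.0294
gripper_force: 29.2
```

```bash
python3 -m pendant '[{"dx":0,"dy":0,"dz":-0.005,"rx":0,"ry":0,"rz":0,"hand":0.02},{"dx":0,"dy":0,"dz":-0.015,"rx":0,"ry":0,"rz":0,"hand":0.02},{"dx":0,"dy":0,"dz":-0.025,"rx":0,"ry":0,"rz":0,"hand":0.02},{"dx":0,"dy":0,"dz":-0.03,"rx":0,"ry":0,"rz":0,"hand":0.02},{"dx":0,"dy":0,"dz":-0.025,"rx":0,"ry":0,"rz":0,"hand":0.02},{"dx":0,"dy":0,"dz":-0.01,"rx":0,"ry":0,"rz":0,"hand":0.02},{"dx":0,"dy":0,"dz":0,"rx":0,"ry":0,"rz":0,"hand":0.02},{"dx":0,"dy":0,"dz":0,"rx":0,"ry":0,"rz":0,"hand":0.02}]'
```

```text
clock: 19.78
position: [0.5246, -0.3139, 0.1785]
ee_rot: [-0.0, 1.0, 0.0, -0.0]
contact_force: [-0.5, -0.7, -1.9]
width: 0.0289
gripper_force: 28.9
```

```bash
python3 -m pendant '[{"dx":0.003,"dy":-0.015,"dz":0,"rx":0,"ry":0,"rz":0,"hand":0.02},{"dx":0.006,"dy":-0.03,"dz":0,"rx":0,"ry":0,"rz":0,"hand":0.02},{"dx":0.006,"dy":-0.03,"dz":0,"rx":0,"ry":0,"rz":0,"hand":0.02},{"dx":0.006,"dy":-0.03,"dz":0,"rx":0,"ry":0,"rz":0,"hand":0.02},{"dx":0.006,"dy":-0.03,"dz":0,"rx":0,"ry":0,"rz":0,"hand":0.02},{"dx":0.006,"dy":-0.03,"dz":0,"rx":0,"ry":0,"rz":0,"hand":0.02},{"dx":0.006,"dy":-0.03,"dz":0,"rx":0,"ry":0,"rz":0,"hand":0.02},{"dx":0.006,"dy":-0.03,"dz":0,"rx":0,"ry":0,"rz":0,"hand":0.02},{"dx":0.006,"dy":-0.028,"dz":0,"rx":0,"ry":0,"rz":0,"hand":0.02},{"dx":0.002,"dy":-0.013,"dz":0,"rx":0,"ry":0,"rz":0,"hand":0.02},{"dx":0,"dy":0,"dz":0,"rx":0,"ry":0,"rz":0,"hand":0.02},{"dx":0,"dy":0,"dz":0,"rx":0,"ry":0,"rz":0,"hand":0.02}]' && python3 -m pendant '[{"dx":0,"dy":0,"dz":0.02,"rx":0,"ry":0,"rz":0,"hand":0.02},{"dx":0,"dy":0,"dz":0.03,"rx":0,"ry":0,"rz":0,"hand":0.02},{"dx":0,"dy":0,"dz":0.02,"rx":0,"ry":0,"rz":0,"hand":0.02},{"dx":0,"dy":0,"dz":0.007,"rx":0,"ry":0,"rz":0,"hand":0.02},{"dx":0,"dy":0,"dz":0,"rx":0,"ry":0,"rz":0,"hand":0.02},{"dx":0,"dy":0,"dz":0,"rx":0,"ry":0,"rz":0,"hand":0.02},{"dx":0,"dy":0,"dz":0,"rx":0,"ry":0,"rz":0,"hand":0.02}]'
```

```text
clock: 20.78
position: [0.5768, -0.0474, 0.1773]
ee_rot: [0.0, 1.0, 0.001, -0.002]
contact_force: [-1.2, -0.4, -0.9]
width: 0.0287
gripper_force: 29.0
clock: 21.37
position: [0.5788, -0.049, 0.103]
ee_rot: [0.0, 1.0, -0.0, 0.001]
contact_force: [0.1, 0.6, -0.3]
width: 0.029
gripper_force: 29.0
```

```bash
python3 -m pendant '[{"dx":0,"dy":0,"dz":0.006,"rx":0,"ry":0,"rz":0,"hand":0.02},{"dx":0,"dy":0,"dz":0.006,"rx":0,"ry":0,"rz":0,"hand":0.02},{"dx":0,"dy":0,"dz":0,"rx":0,"ry":0,"rz":0,"hand":0.02}]'; python3 -m pendant '[{"dx":0,"dy":0,"dz":0.006,"rx":0,"ry":0,"rz":0,"hand":0.02},{"dx":0,"dy":0,"dz":0.005,"rx":0,"ry":0,"rz":0,"hand":0.02},{"dx":0,"dy":0,"dz":0.002,"rx":0,"ry":0,"rz":0,"hand":0.02},{"dx":0,"dy":0,"dz":0,"rx":0,"ry":0,"rz":0,"hand":0.02}]'
```

```text
clock: 21.62
position: [0.5772, -0.0481, 0.0892]
ee_rot: [-0.0, 1.0, 0.0, -0.0]
contact_force: [-0.1, -0.4, -1.3]
width: 0.0291
gripper_force: 29.0
clock: 21.95
position: [0.5779, -0.048, 0.0767]
ee_rot: [-0.0, 1.0, 0.0, 0.0]
contact_force: [0.8, -0.1, 0.6]
width: 0.0289
gripper_force: 29.1
```

```bash
python3 -m pendant '[{"dx":0,"dy":0,"dz":0.001,"rx":0,"ry":0,"rz":0,"hand":0.02},{"dx":0,"dy":0,"dz":0,"rx":0,"ry":0,"rz":0,"hand":0.035},{"dx":0,"dy":0,"dz":0,"rx":0,"ry":0,"rz":0,"hand":0.05},{"dx":0,"dy":0,"dz":0,"rx":0,"ry":0,"rz":0,"hand":0.05},{"dx":0,"dy":0,"dz":-0.015,"rx":0,"ry":0,"rz":0,"hand":0.05},{"dx":0,"dy":0,"dz":-0.035,"rx":0,"ry":0,"rz":0,"hand":0.05},{"dx":0,"dy":0,"dz":-0.04,"rx":0,"ry":0,"rz":0,"hand":0.05},{"dx":0,"dy":0,"dz":-0.04,"rx":0,"ry":0,"rz":0,"hand":0.05},{"dx":0,"dy":0,"dz":-0.04,"rx":0,"ry":0,"rz":0,"hand":0.05}]' && python3 -m pendant '[{"dx":-0.013,"dy":-0.033,"dz":0,"rx":0,"ry":0,"rz":0,"hand":0.07},{"dx":-0.013,"dy":-0.033,"dz":0,"rx":0,"ry":0,"rz":0,"hand":0.07},{"dx":-0.013,"dy":-0.033,"dz":0,"rx":0,"ry":0,"rz":0,"hand":0.07},{"dx":-0.013,"dy":-0.033,"dz":0,"rx":0,"ry":0,"rz":0,"hand":0.07},{"dx":-0.013,"dy":-0.033,"dz":0,"rx":0,"ry":0,"rz":0,"hand":0.07},{"dx":-0.013,"dy":-0.033,"dz":0,"rx":0,"ry":0,"rz":0,"hand":0.07},{"dx":-0.013,"dy":-0.033,"dz":0,"rx":0,"ry":0,"rz":0,"hand":0.07},{"dx":-0.013,"dy":-0.033,"dz":0,"rx":0,"ry":0,"rz":0,"hand":0.07},{"dx":-0.013,"dy":-0.033,"dz":0,"rx":0,"ry":0,"rz":0,"hand":0.07},{"dx":-0.013,"dy":-0.033,"dz":0,"rx":0,"ry":0,"rz":0,"hand":0.07},{"dx":-0.01,"dy":-0.025,"dz":0,"rx":0,"ry":0,"rz":0,"hand":0.07},{"dx":-0.006,"dy":-0.011,"dz":0,"rx":0,"ry":0,"rz":0,"hand":0.07}]' && python3 -m pendant '[{"dx":0,"dy":0,"dz":0,"rx":0,"ry":0,"rz":0,"hand":0.07},{"dx":0,"dy":0,"dz":0,"rx":0,"ry":0,"rz":0,"hand":0.07}]'
python3 - <<'E'
from h import *; from rig import manip; import pickle
T=manip.get_image("top"); S=manip.get_image("scene"); pickle.dump((S,T),open("i5.pkl","wb"))
a=crop(T,285,190,345,250,6,None);b=crop(S,255,160,320,265,5,None)
pad=lambda i,h:cv2.copyMakeBorder(i,0,h-i.shape[0],0,0,cv2.BORDER_CONSTANT)
cv2.imwrite("pics/p7.png",np.hstack([pad(a,525),b]))
E
```

```text
clock: 22.7
position: [0.5772, -0.0481, 0.2472]
ee_rot: [0.0, 1.0, 0.0, -0.0]
contact_force: [1.3, -1.1, -0.1]
width: 0.0501
gripper_force: 0.0
clock: 23.7
position: [0.43, 0.3207, 0.2455]
ee_rot: [-0.001, 1.0, 0.002, -0.0]
contact_force: [0.8, -1.1, 0.0]
width: 0.0702
gripper_force: 0.0
clock: 23.87
position: [0.4315, 0.3174, 0.2455]
ee_rot: [0.001, 1.0, 0.001, 0.0]
contact_force: [0.3, 0.2, 0.1]
width: 0.0701
gripper_force: 0.0
```

View pics/p7.png

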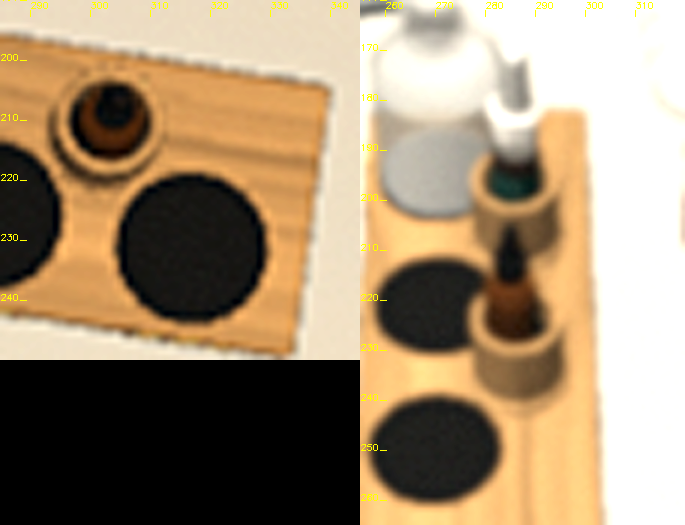

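The spent dropper sits upright in the rear cup at top (303,210), and both pads are still clear. Next I'll return the brown jar.

```bash
python3 -m pendant '[{"dx":0,"dy":0,"dz":0.035,"rx":0,"ry":0,"rz":0,"hand":0.07},{"dx":0,"dy":0,"dz":0.035,"rx":0,"ry":0,"rz":0,"hand":0.07},{"dx":0,"dy":0,"dz":0.025,"rx":0,"ry":0,"rz":0,"hand":0.07},{"dx":0,"dy":0,"dz":0.013,"rx":0,"ry":0,"rz":0,"hand":0.07},{"dx":0,"dy":0,"dz":0,"rx":0,"ry":0,"rz":0,"hand":0.05},{"dx":0,"dy":0,"dz":0,"rx":0,"ry":0,"rz":0,"hand":0.03},{"dx":0,"dy":0,"dz":0,"rx":0,"ry":0,"rz":0,"hand":0.03},{"dx":0,"dy":0,"dz":0,"rx":0,"ry":0,"rz":0,"hand":0.03},{"dx":0,"dy":0,"dz":0,"rx":0,"ry":0,"rz":0,"hand":0.03}]' 50 && python3 -m pendant '[{"dx":0,"dy":0,"dz":-0.01,"rx":0,"ry":0,"rz":0,"hand":0.03},{"dx":0,"dy":0,"dz":-0.02,"rx":0,"ry":0,"rz":0,"hand":0.03},{"dx":0,"dy":0,"dz":-0.02,"rx":0,"ry":0,"rz":0,"hand":0.03},{"dx":0,"dy":0,"dz":-0.01,"rx":0,"ry":0,"rz":0,"hand":0.03},{"dx":0,"dy":0,"dz":0,"rx":0,"ry":0,"rz":0,"hand":0.03}]'
```

```text
clock: 24.72
position: [0.4322, 0.3177, 0.1386]
ee_rot: [-0.0, 1.0, 0.0, 0.001]
contact_force: [-0.2, -0.1, -3.1]
width: 0.041
gripper_force: 50.8
clock: 25.13
position: [0.4333, 0.3188, 0.2011]
ee_rot: [-0.002, 1.0, 0.0, 0.003]
contact_force: [0.7, -0.2, -3.0]
width: 0.0413
gripper_force: 51.3
```

```bash
python3 -m pendant '[{"dx":0,"dy":0.015,"dz":0,"rx":0,"ry":0,"rz":0,"hand":0.03},{"dx":0,"dy":0.03,"dz":0,"rx":0,"ry":0,"rz":0,"hand":0.03},{"dx":0,"dy":0.037,"dz":0,"rx":0,"ry":0,"rz":0,"hand":0.03},{"dx":0,"dy":0.037,"dz":0,"rx":0,"ry":0,"rz":0,"hand":0.03},{"dx":0,"dy":0.037,"dz":0,"rx":0,"ry":0,"rz":0,"hand":0.03},{"dx":0,"dy":0.037,"dz":0,"rx":0,"ry":0,"rz":0,"hand":0.03},{"dx":0,"dy":0.037,"dz":0,"rx":0,"ry":0,"rz":0,"hand":0.03},{"dx":0,"dy":0.037,"dz":0,"rx":0,"ry":0,"rz":0,"hand":0.03},{"dx":0,"dy":0.037,"dz":0,"rx":0,"ry":0,"rz":0,"hand":0.03},{"dx":0,"dy":0.037,"dz":0,"rx":0,"ry":0,"rz":0,"hand":0.03},{"dx":0,"dy":0.032,"dz":0,"rx":0,"ry":0,"rz":0,"hand":0.03},{"dx":0,"dy":0.018,"dz":0,"rx":0,"ry":0,"rz":0,"hand":0.03}]' && python3 -m pendant '[{"dx":0.015,"dy":0.003,"dz":0,"rx":0,"ry":0,"rz":0,"hand":0.03},{"dx":0.025,"dy":0.004,"dz":0,"rx":0,"ry":0,"rz":0,"hand":0.03},{"dx":0.025,"dy":0.004,"dz":0,"rx":0,"ry":0,"rz":0,"hand":0.03},{"dx":0.02,"dy":0.003,"dz":0,"rx":0,"ry":0,"rz":0,"hand":0.03},{"dx":0.01,"dy":0.001,"dz":0,"rx":0,"ry":0,"rz":0,"hand":0.03},{"dx":0,"dy":0,"dz":0,"rx":0,"ry":0,"rz":0,"hand":0.03},{"dx":0,"dy":0,"dz":0,"rx":0,"ry":0,"rz":0,"hand":0.03},{"dx":0,"dy":0,"dz":0,"rx":0,"ry":0,"rz":0,"hand":0.03}]'
```

```text
clock: 26.13
position: [0.4311, -0.0766, 0.1973]
ee_rot: [0.001, 1.0, -0.001, -0.0]
contact_force: [-0.0, -0.4, -3.0]
width: 0.0413
gripper_force: 51.8
clock: 26.8
position: [0.5246, -0.0876, 0.1972]
ee_rot: [-0.0, 1.0, 0.0, -0.002]
contact_force: [-1.0, 0.2, -3.5]
width: 0.0411
gripper_force: 51.9
```

```bash
python3 -m pendant '[{"dx":0,"dy":0,"dz":0.012,"rx":0,"ry":0,"rz":0,"hand":0.03},{"dx":0,"dy":0,"dz":0.015,"rx":0,"ry":0,"rz":0,"hand":0.03},{"dx":0,"dy":0,"dz":0.01,"rx":0,"ry":0,"rz":0,"hand":0.03},{"dx":0,"dy":0,"dz":0.005,"rx":0,"ry":0,"rz":0,"hand":0.03},{"dx":0,"dy":0,"dz":0,"rx":0,"ry":0,"rz":0,"hand":0.03},{"dx":0,"dy":0,"dz":0.001,"rx":0,"ry":0,"rz":0,"hand":0.03},{"dx":0,"dy":0,"dz":0,"rx":0,"ry":0,"rz":0,"hand":0.03}]'; python3 -m pendant '[{"dx":0,"dy":0,"dz":0.001,"rx":0,"ry":0,"rz":0,"hand":0.03},{"dx":0,"dy":0,"dz":0,"rx":0,"ry":0,"rz":0,"hand":0.03}]'
```

```text
clock: 27.38
position: [0.5269, -0.0882, 0.1551]
ee_rot: [0.0, 1.0, 0.0, 0.0]
contact_force: [-0.7, 0.3, -3.2]
width: 0.0411
gripper_force: 52.1
clock: 27.55
position: [0.5271, -0.0883, 0.1545]
ee_rot: [0.0, 1.0, 0.0, 0.0]
contact_force: [-0.9, 0.2, 1.0]
width: 0.041
gripper_force: 52.3
```

```bash
python3 -m pendant '[{"dx":0,"dy":0,"dz":0,"rx":0,"ry":0,"rz":0,"hand":0.05},{"dx":0,"dy":0,"dz":0,"rx":0,"ry":0,"rz":0,"hand":0.06},{"dx":0,"dy":0,"dz":0,"rx":0,"ry":0,"rz":0,"hand":0.06},{"dx":0,"dy":0,"dz":-0.015,"rx":0,"ry":0,"rz":0,"hand":0.06},{"dx":0,"dy":0,"dz":-0.035,"rx":0,"ry":0,"rz":0,"hand":0.06},{"dx":0,"dy":0,"dz":-0.035,"rx":0,"ry":0,"rz":0,"hand":0.06},{"dx":0,"dy":0,"dz":-0.01,"rx":0,"ry":0,"rz":0,"hand":0.06}]' && python3 -m pendant '[{"dx":0,"dy":-0.02,"dz":0,"rx":0,"ry":0,"rz":0,"hand":0.06},{"dx":0,"dy":-0.037,"dz":0,"rx":0,"ry":0,"rz":0,"hand":0.06},{"dx":0,"dy":-0.037,"dz":0,"rx":0,"ry":0,"rz":0,"hand":0.06},{"dx":0,"dy":-0.037,"dz":0,"rx":0,"ry":0,"rz":0,"hand":0.06},{"dx":0,"dy":-0.037,"dz":0,"rx":0,"ry":0,"rz":0,"hand":0.06},{"dx":0,"dy":-0.037,"dz":0,"rx":0,"ry":0,"rz":0,"hand":0.06},{"dx":0,"dy":-0.037,"dz":0,"rx":0,"ry":0,"rz":0,"hand":0.06},{"dx":0,"dy":-0.037,"dz":0,"rx":0,"ry":0,"rz":0,"hand":0.06},{"dx":0,"dy":-0.037,"dz":0,"rx":0,"ry":0,"rz":0,"hand":0.06},{"dx":0,"dy":-0.037,"dz":0,"rx":0,"ry":0,"rz":0,"hand":0.06},{"dx":0,"dy":-0.036,"dz":0,"rx":0,"ry":0,"rz":0,"hand":0.06},{"dx":0,"dy":-0.02,"dz":0,"rx":0,"ry":0,"rz":0,"hand":0.06}]' && python3 -m pendant '[{"dx":0,"dy":0,"dz":0,"rx":0,"ry":0,"rz":0,"hand":0.06},{"dx":0,"dy":0,"dz":0,"rx":0,"ry":0,"rz":0,"hand":0.06}]'
```

```text
clock: 28.13
position: [0.5295, -0.089, 0.2542]
ee_rot: [0.001, 1.0, 0.0, 0.005]
contact_force: [0.2, 0.1, 0.8]
width: 0.06
gripper_force: 0.0
clock: 29.13
position: [0.5261, 0.3249, 0.2484]
ee_rot: [-0.001, 1.0, 0.002, 0.0]
contact_force: [0.9, -0.5, 0.2]
width: 0.0599
gripper_force: 0.0
clock: 29.3
position: [0.5263, 0.3216, 0.2481]
ee_rot: [0.001, 1.0, 0.001, -0.0]
contact_force: [0.3, 0.0, 0.0]
width: 0.0603
gripper_force: 0.0
```

Descend to TCP z 0.131, grip and lift.

```bash
python3 -m pendant '[{"dx":0,"dy":0,"dz":0.035,"rx":0,"ry":0,"rz":0,"hand":0.06},{"dx":0,"dy":0,"dz":0.035,"rx":0,"ry":0,"rz":0,"hand":0.06},{"dx":0,"dy":0,"dz":0.03,"rx":0,"ry":0,"rz":0,"hand":0.06},{"dx":0,"dy":0,"dz":0.017,"rx":0,"ry":0,"rz":0,"hand":0.06},{"dx":0,"dy":0,"dz":0,"rx":0,"ry":0,"rz":0,"hand":0.045},{"dx":0,"dy":0,"dz":0,"rx":0,"ry":0,"rz":0,"hand":0.02},{"dx":0,"dy":0,"dz":0,"rx":0,"ry":0,"rz":0,"hand":0.02},{"dx":0,"dy":0,"dz":0,"rx":0,"ry":0,"rz":0,"hand":0.02},{"dx":0,"dy":0,"dz":0,"rx":0,"ry":0,"rz":0,"hand":0.02}]' 50 && python3 -m pendant '[{"dx":0,"dy":0,"dz":-0.01,"rx":0,"ry":0,"rz":0,"hand":0.02},{"dx":0,"dy":0,"dz":-0.02,"rx":0,"ry":0,"rz":0,"hand":0.02},{"dx":0,"dy":0,"dz":-0.02,"rx":0,"ry":0,"rz":0,"hand":0.02},{"dx":0,"dy":0,"dz":-0.01,"rx":0,"ry":0,"rz":0,"hand":0.02},{"dx":0,"dy":0,"dz":0,"rx":0,"ry":0,"rz":0,"hand":0.02}]'
```

```text
clock: 30.05
position: [0.5273, 0.3207, 0.1331]
ee_rot: [-0.0, 1.0, 0.0, 0.001]
contact_force: [-0.3, 1.0, -3.2]
width: 0.0298
gripper_force: 49.2
clock: 30.47
position: [0.5284, 0.3217, 0.1956]
ee_rot: [-0.001, 1.0, 0.0, 0.003]
contact_force: [0.8, 0.3, -2.0]
width: 0.0298
gripper_force: 49.8
```

```bash
python3 -m pendant '[{"dx":-0.006,"dy":0.015,"dz":0,"rx":0,"ry":0,"rz":0,"hand":0.02},{"dx":-0.01,"dy":0.025,"dz":0,"rx":0,"ry":0,"rz":0,"hand":0.02},{"dx":-0.012,"dy":0.032,"dz":0,"rx":0,"ry":0,"rz":0,"hand":0.02},{"dx":-0.012,"dy":0.032,"dz":0,"rx":0,"ry":0,"rz":0,"hand":0.02},{"dx":-0.012,"dy":0.032,"dz":0,"rx":0,"ry":0,"rz":0,"hand":0.02},{"dx":-0.012,"dy":0.032,"dz":0,"rx":0,"ry":0,"rz":0,"hand":0.02},{"dx":-0.01,"dy":0.032,"dz":0,"rx":0,"ry":0,"rz":0,"hand":0.02},{"dx":-0.008,"dy":0.032,"dz":0,"rx":0,"ry":0,"rz":0,"hand":0.02},{"dx":-0.006,"dy":0.032,"dz":0,"rx":0,"ry":0,"rz":0,"hand":0.02},{"dx":-0.002,"dy":0.022,"dz":0,"rx":0,"ry":0,"rz":0,"hand":0.02},{"dx":0,"dy":0.012,"dz":0,"rx":0,"ry":0,"rz":0,"hand":0.02},{"dx":0,"dy":0,"dz":0,"rx":0,"ry":0,"rz":0,"hand":0.02}]' && python3 -m pendant '[{"dx":0.015,"dy":0.003,"dz":0,"rx":0,"ry":0,"rz":0,"hand":0.02},{"dx":0.025,"dy":0.004,"dz":0,"rx":0,"ry":0,"rz":0,"hand":0.02},{"dx":0.025,"dy":0.004,"dz":0,"rx":0,"ry":0,"rz":0,"hand":0.02},{"dx":0.025,"dy":0.003,"dz":0,"rx":0,"ry":0,"rz":0,"hand":0.02},{"dx":0.012,"dy":0.001,"dz":0,"rx":0,"ry":0,"rz":0,"hand":0.02},{"dx":0,"dy":0,"dz":0,"rx":0,"ry":0,"rz":0,"hand":0.02},{"dx":0,"dy":0,"dz":0,"rx":0,"ry":0,"rz":0,"hand":0.02},{"dx":0,"dy":0,"dz":0,"rx":0,"ry":0,"rz":0,"hand":0.02}]'
```

```text
clock: 31.47
position: [0.436, 0.0204, 0.1914]
ee_rot: [0.001, 1.0, -0.001, -0.0]
contact_force: [1.6, 0.4, -3.5]
width: 0.0298
gripper_force: 50.2
clock: 32.13
position: [0.5368, 0.0085, 0.1912]
ee_rot: [-0.0, 1.0, 0.001, -0.002]
contact_force: [-0.4, 0.0, -2.9]
width: 0.0295
gripper_force: 50.3
```

Place at TCP z ≈ 0.1475.

```bash
python3 -m pendant '[{"dx":0,"dy":0,"dz":0.012,"rx":0,"ry":0,"rz":0,"hand":0.02},{"dx":0,"dy":0,"dz":0.015,"rx":0,"ry":0,"rz":0,"hand":0.02},{"dx":0,"dy":0,"dz":0.01,"rx":0,"ry":0,"rz":0,"hand":0.02},{"dx":0,"dy":0,"dz":0.005,"rx":0,"ry":0,"rz":0,"hand":0.02},{"dx":0,"dy":0,"dz":0,"rx":0,"ry":0,"rz":0,"hand":0.02},{"dx":0,"dy":0,"dz":0.001,"rx":0,"ry":0,"rz":0,"hand":0.02},{"dx":0,"dy":0,"dz":0,"rx":0,"ry":0,"rz":0,"hand":0.02}]'; python3 -m pendant '[{"dx":0,"dy":0,"dz":0.001,"rx":0,"ry":0,"rz":0,"hand":0.02},{"dx":0,"dy":0,"dz":0,"rx":0,"ry":0,"rz":0,"hand":0.02}]'
```

```text
clock: 32.72
position: [0.5389, 0.0078, 0.1493]
ee_rot: [0.0, 1.0, 0.0, 0.0]
contact_force: [0.0, 0.1, -3.4]
width: 0.0295
gripper_force: 50.2
clock: 32.88
position: [0.5391, 0.0077, 0.1482]
ee_rot: [0.0, 1.0, 0.0, 0.001]
contact_force: [0.2, -0.7, -3.2]
width: 0.0295
gripper_force: 50.3
```

```bash
python3 -m pendant '[{"dx":0,"dy":0,"dz":0.001,"rx":0,"ry":0,"rz":0,"hand":0.02},{"dx":0,"dy":0,"dz":0,"rx":0,"ry":0,"rz":0,"hand":0.02}]'; python3 -m pendant '[{"dx":0,"dy":0,"dz":0.0005,"rx":0,"ry":0,"rz":0,"hand":0.02},{"dx":0,"dy":0,"dz":0,"rx":0,"ry":0,"rz":0,"hand":0.02}]'
```

```text
clock: 33.05
position: [0.5397, 0.0078, 0.1481]
ee_rot: [0.0, 1.0, 0.0, 0.001]
contact_force: [-0.2, -1.0, 4.5]
width: 0.0291
gripper_force: 51.0
clock: 33.22
position: [0.5399, 0.0078, 0.1481]
ee_rot: [0.0, 1.0, 0.0, 0.002]
contact_force: [-2.5, 0.6, 8.3]
width: 0.0293
gripper_force: 51.2
```

Seated. Release, raise, back away, look.

```bash
python3 -m pendant '[{"dx":0,"dy":0,"dz":-0.001,"rx":0,"ry":0,"rz":0,"hand":0.02},{"dx":0,"dy":0,"dz":0,"rx":0,"ry":0,"rz":0,"hand":0.045},{"dx":0,"dy":0,"dz":0,"rx":0,"ry":0,"rz":0,"hand":0.06},{"dx":0,"dy":0,"dz":0,"rx":0,"ry":0,"rz":0,"hand":0.06},{"dx":0,"dy":0,"dz":-0.015,"rx":0,"ry":0,"rz":0,"hand":0.06},{"dx":0,"dy":0,"dz":-0.035,"rx":0,"ry":0,"rz":0,"hand":0.06},{"dx":0,"dy":0,"dz":-0.04,"rx":0,"ry":0,"rz":0,"hand":0.06},{"dx":0,"dy":0,"dz":-0.02,"rx":0,"ry":0,"rz":0,"hand":0.06},{"dx":-0.03,"dy":0,"dz":0,"rx":0,"ry":0,"rz":0,"hand":0.06},{"dx":-0.04,"dy":0,"dz":0,"rx":0,"ry":0,"rz":0,"hand":0.06},{"dx":-0.04,"dy":0,"dz":0,"rx":0,"ry":0,"rz":0,"hand":0.06},{"dx":-0.03,"dy":0,"dz":0,"rx":0,"ry":0,"rz":0,"hand":0.06}]' && python3 -m pendant '[{"dx":-0.03,"dy":-0.04,"dz":0,"rx":0,"ry":0,"rz":0,"hand":0.06},{"dx":-0.02,"dy":-0.04,"dz":0,"rx":0,"ry":0,"rz":0,"hand":0.06},{"dx":0,"dy":-0.04,"dz":0,"rx":0,"ry":0,"rz":0,"hand":0.06},{"dx":0,"dy":-0.04,"dz":0,"rx":0,"ry":0,"rz":0,"hand":0.06},{"dx":0,"dy":0,"dz":0,"rx":0,"ry":0,"rz":0,"hand":0.06},{"dx":0,"dy":0,"dz":0,"rx":0,"ry":0,"rz":0,"hand":0.06}]'
python3 - <<'E'
from h import *; from rig import manip; import pickle
T=manip.get_image("top"); S=manip.get_image("scene")
a=crop(T,220,185,345,255,3,None);b=crop(S,230,140,320,390,2,None);c=crop(T,376,200,446,285,3,None)
pad=lambda i,h:cv2.copyMakeBorder(i,0,h-i.shape[0],0,0,cv2.BORDER_CONSTANT)
cv2.imwrite("pics/p8.png",np.hstack([pad(a,500),b,pad(c,500)]))
E
```

```text
clock: 34.22
position: [0.3956, 0.008, 0.2568]
ee_rot: [0.0, 1.0, 0.0, -0.001]
contact_force: [-0.3, 0.6, 0.7]
width: 0.0598
gripper_force: 0.0
clock: 34.72
position: [0.3545, 0.16, 0.2572]
ee_rot: [0.0, 1.0, 0.003, 0.0]
contact_force: [0.1, -0.9, -0.2]
width: 0.0601
gripper_force: 0.0
```

View pics/p8.png

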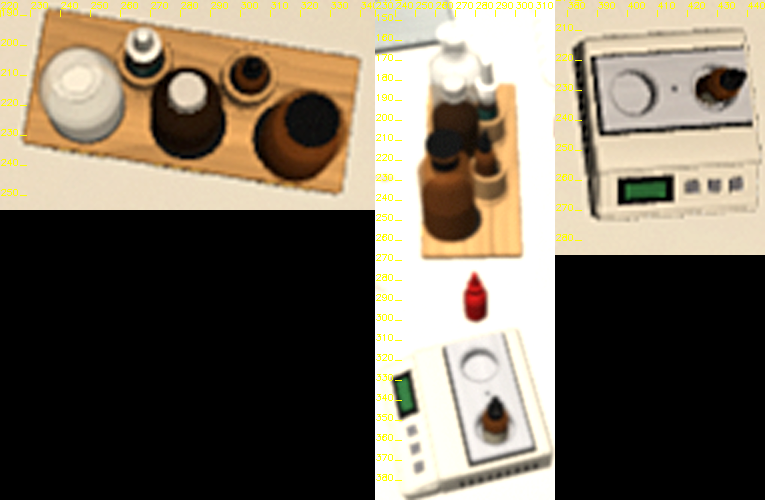

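Everything is in place and upright: amber at top (283,216), brown jar at (323,223), spent dropper in the cup at (303,209), fresh dropper in the heater well at (428,229), and the spray untouched.

```bash
python3 -c "
from rig import manip
print(manip.sign_off())"
```

```text
the job is handed in; nothing more can be done
None
```

The job is handed in: the fresh dropper is in the heater's formerly free well, the finished one is in the rack cup it left, both tall bottles are back on their own pads upright, and the nasal spray was not moved; it took about 35 s of the allowed 131 s.

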